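# Pack up the model-building bench

### The job

Pack up the model-building bench: open the parts case by its knob until the lid stands upright, tip the wheel hubs out of the aluminium beaker into it, stand the empty beaker upright on its cork mat again and fold the lid fully shut. Also slide every razor saw on the table, blade on edge, fully down into a slot of its own in the saw block, blade centred in the block and handle standing on the table outside it. Leave the glue bottle, tape, screwdriver, sanding block and offcut where they are.

Things in the scene. Friction and masses are not known exactly. Their poses are not given: they have to be found in the camera images.
- saw1: razor saw standing on the flat underside of its dark wooden handle, blade on edge, 0.1 kg. Origin: centre of the handle's underside; +x towards the blade tip, z up. Handle 80 long (x -40..40) x 30 wide x 28 high; grip it across its width from above, best at x = 18. Steel blade x 40..135, 3 thick, z 6 (cutting edge) to 32, then a dark spine 5 thick up to 38. May be absent (None)
- saw1_edge (a point): middle of the lower (cutting) edge of saw1's blade, at (87.5, 0, 6) mm in the saw's frame; lies over the middle of the slot when the saw is home
- saw2: another razor saw, the same as saw1. May be absent (None)
- saw2_edge (a point): middle of the lower (cutting) edge of saw2's blade, at (87.5, 0, 6) mm in the saw's frame; lies over the middle of the slot when the saw is home
- saw3: another razor saw, the same as saw1. May be absent (None)
- saw3_edge (a point): middle of the lower (cutting) edge of saw3's blade, at (87.5, 0, 6) mm in the saw's frame; lies over the middle of the slot when the saw is home
- saw_block: fixed brown wooden block 70 (x) x 167 (y) x 30 high; origin: centre of its underside. Three slots run along its x at y = 58, 0 and -58, open at the top and both ends, each 7 wide, flaring to 17 over the top 8; slot floor 5 above the table. Home, a saw's blade is down in a slot, its middle within 12 of the block's middle, its handle standing on the table outside the block (either end)
- case: fixed teal parts case, an open box 150 (x) x 170 (y) x 60 high outside, walls and floor 5 thick. Origin: centre of its underside. Its lid is hinged on the +x rim
- case_lid (a joint): angle of the case's lid (rad): 0 shut, 1.57 upright, at most 1.9. The lid is a plate 150 x 170 x 8, 0.15 kg; the hinge axis is along the case's y at case x = 75, z = 60.5, at the plate's underside. The hinge is stiff: the lid stays at any angle and moves with 1 to 3 N at its free edge
- case_lid_handle (a point): middle of the head of the black knob on the lid's outer face: head 28 in diameter, 27 to 43 out from the outer face, on a thin neck. The point lies 120 from the hinge axis along the lid, on its centre line, 43 from the lid's underside (35 from its outer face); the knob points up when the lid is shut, away from the case's front when it is open
- mat: fixed round cork mat, 100 in diameter and 4 thick. Origin: centre of its underside, on the table
- beaker: plain aluminium beaker without handle, open at the top, 80 high, outer radius 27 at the foot growing evenly to 35 at the rim (62 across 50 up), wall 3, floor 4, 0.09 kg. Origin: centre of its underside, z towards the mouth. Starts upright on the mat, hubs loose in it; they slide out only when it is tipped well past level (some 130 degrees from upright)
- beaker_rim (a point): centre of the beaker's mouth, 80 up its axis
- hub1: white plastic wheel hub, a plain cylinder 16 in diameter and 14 high, 12 g, origin at the centre of its underside; starts inside the beaker
- hub2: another hub, the same as hub1
- hub3: another hub, the same as hub1. May be absent (None)
- hub4: another hub, the same as hub1. May be absent (None)
- hub5: another hub, the same as hub1. May be absent (None)
- glue: white glue bottle, 38 in diameter, 120 high, standing loose; bystander. Origin: centre of its foot
- tape: roll of tape lying flat, 84 in diameter, 22 high; bystander. Origin: centre of its underside
- screwdriver: screwdriver lying on the table, about 200 long; bystander. Its axis is x
- sanding_block: cork sanding block 40 x 90 x 28 high; bystander. Origin: centre of its underside
- offcut: plywood offcut 30 x 130 x 12 high; bystander. Origin: centre of its underside
Not all that is in view belongs to the job. What is shaped like the saw1 but turquoise is not meant.

How it is judged:
By the outcome, as a careful person would: the job done as asked, in the order asked, and still so for the second after the job is handed in, with the robot touching nothing.
Of saw1, saw2, saw3 only 2 to 3 are there at a start; the rules pass over those that are not, and their reading is None.
Of hub3, hub4, hub5 only 1 to 3 are there at a start; the rules pass over those that are not, and their reading is None.
At some moment in a run one of saw1, saw2, saw3 may be knocked a few centimetres aside while the robot is not near it.
It also fails if it takes over 210 s, if anything falls off the work surface, if the arm or the gripper's body presses on something with over 40 N, if the wrist force passes 120 N, or if a joint passes its speed limit or range.

### The arm

A 6-joint arm with a two-finger parallel gripper is mounted at the origin on the work surface. World frame = base frame: x ahead of the robot, y to its left, z up, the work surface at z = 0. Lengths are in m, angles in degrees, forces in N, time in s.
With the tool pointing down it reaches from about 0.4 to 0.825 m from the base axis. Payload 7 kg.
Tool frame: the origin (TCP) lies between the finger pads; the fingertips stand 22 mm ahead of it and the grasp point (between the pads) lies 3 mm ahead of it; z points along the fingers, y is the line along which they close (so a half turn about z gives the same grasp; the last joint's range is limited). The gripper opens to 88 mm and grips with 3 to 60 N. Pads are 19 mm wide; open, the fingers measure 130 mm over their backs; the gripper's body (78 mm by 193 mm) begins 47 mm behind the grasp point.
Start: joints at [-57.863, 20.546, 0.682, 0, -70.136, -16.507], TCP at [0.182, -0.65, 0.223] pointing down, gripper open.
Joint ranges: [-176.03, 176.03], [-82.01, 121.73], [-58.28, 71.71], [-173.87, 95.51], [-174.79, -0.11], [-173.66, 173.66]. Speed limits (degrees/s): [136.94, 136.94, 172.46, 180, 180, 180].

### API

Orientations are given as [roll, pitch, yaw] about the fixed x, y, z axes, in that order (R = Rz(yaw) Ry(pitch) Rx(roll)).
In Python, from plant import r, vision gives the robot as it stands.
- The arm moves only by the shell command python3 -m pendant 'ROWS' [FORCE]. ROWS is JSON, a list that holds one entry, the list of rows, each a list of 7 numbers: the shift along the tool's x, y, z scaled (see below), then the turn, a rotation vector about the tool's x, y, z scaled (see below), then the opening, from -1 (shut) to 1 (fully open). In form: [[[x, y, z, wx, wy, wz, fingers], ...]]. A call has exactly 8 rows; each row shifts and turns the commanded pose from where the row before left it, along the tool's axes as they then stand; what a row does not reach is not made up. The controller multiplies each number of a shift by 20 mm and each number of a turn by 4 degrees. A row lasts 1/10 s, in which the tool goes at most 50 mm and 8.59 degrees, less where a joint would pass 70% of its speed; a pose out of reach is approached as far as the arm can. A call with a number of a shift or a turn outside -1 to 1 is refused whole. A call with a gripper value outside its range is refused whole. The fingers move at their own pace and stop on an object; FORCE is the grip in N (left out, the last holds). Time passes only in rows, so rows that do not move let the fingers close, or fill a call up. It gives the time, the measured TCP pose, the force, the opening and the grip force at its end, in the units of the state.
- r.get_state(): the state, without advancing time (a new reading comes with each control period).
- vision.capture(name): name is "side" or "top" or "wrist"; returns a dict with "frame" (480x640x3 uint8, blue, green, red), "depth" (480x640 float32, m along the optical axis (not along the pixel's ray), 0 where there is no reading), "camera_matrix" (3x3 intrinsics, pixels), "k1" (the pictures are not rectified: a ray, as slopes to the right and down, at radius r is drawn at 1 + k1 r^2 times it, then the intrinsics apply), "extrinsics" (4x4, takes a point from world to camera coordinates); the wrist camera has in their place "hand_eye" (4x4, takes a point from camera to tool coordinates, whose origin is the TCP and whose axes are the flange's). Camera axes: x right, y up, looking along -z (the intrinsics and any distortion apply to the point x, -y, -z); pixel columns grow to the right and rows downward; lengths in m; the calibration is good to about 2 mm. A picture is of the moment at which its call begins: read the wrist's pose just before it.
- r.close_job(): hands the job in; it is judged then, once.
The state is a dict: "time_s": time; "joints": joint angles; "qd": joint speeds; "joint_torque": joint torques, N m; "tcp_pos": TCP position; "eef_rot": TCP orientation; "contact_force": force on the tool from outside, world axes, zero at the start; "moment": the same for the moment, N m; "gripper_width": finger opening in m; "gripper_force": force on a finger pad.
Only numpy, scipy, OpenCV 4.12 (cv2) and the standard library are available. Lean on these libraries where they do the work, as an engineer would, in place of code of your own. Each camera call takes 0.05 s, during which the arm holds its last target. There are 200 camera calls.

## Working session

There is one attempt and no reset: what is moved stays moved. The work goes in short steps, Python scripts to look and compute and a shell command to move; the robot and the scene stay as the last step left them, time stands still between calls to the robot, and variables do not carry over. Pictures are saved under pics/ and viewed, at most 14 in all, crops included, and the job is handed in when it is done.

```bash
ls; mkdir -p pics; cat > h.py <<'E'
import numpy as np,cv2
from plant import r,vision
from scipy.spatial.transform import Rotation as R
def cap(n):
    s=r.get_state(); c=vision.capture(n); c['s']=s
    if n=='wrist':
        T=np.eye(4);T[:3,:3]=R.from_euler('xyz',s['eef_rot'],degrees=True).as_matrix();T[:3,3]=s['tcp_pos']
        c['c2w']=T@np.array(c['hand_eye'])
    else: c['c2w']=np.linalg.inv(np.array(c['extrinsics']))
    return c
def rays(c,uv):
    K=np.array(c['camera_matrix']);uv=np.asarray(uv,float).reshape(-1,2)
    d=np.stack([(uv[:,0]-K[0,2])/K[0,0],(uv[:,1]-K[1,2])/K[1,1]],1)
    p=d.copy()
    for _ in range(20): p=d/(1+c['k1']*(p**2).sum(1,keepdims=True))
    D=np.c_[p[:,0],-p[:,1],-np.ones(len(p))]
    return c['c2w'][:3,3],D@c['c2w'][:3,:3].T
def onz(c,uv,z):
    o,D=rays(c,uv);return o+D*((z-o[2])/D[:,2])[:,None]
def cloud(c):
    d=c['depth'];v,u=np.mgrid[:480,:640]
    o,D=rays(c,np.c_[u.ravel(),v.ravel()])
    P=(o+D*d.reshape(-1,1)).reshape(480,640,3);P[d==0]=np.nan;return P
def proj(c,P):
    P=np.atleast_2d(P);w=np.linalg.inv(c['c2w']);q=P@w[:3,:3].T+w[:3,3]
    s=np.c_[q[:,0]/-q[:,2],-q[:,1]/-q[:,2]];s=s*(1+c['k1']*(s**2).sum(1,keepdims=True))
    K=np.array(c['camera_matrix']);return s*[K[0,0],K[1,1]]+[K[0,2],K[1,2]]
E
python3 - <<'E'
from h import *
for n in('top','side'):
    c=cap(n);cv2.imwrite(f'pics/{n}0.png',c['frame']);print(n,c['c2w'].round(3).tolist(),c['k1'],c['camera_matrix'])
print(r.get_state())
E
```

```text
pics
top [[-0.057, 0.977, -0.206, 0.29], [-0.998, -0.055, 0.013, 0.016], [0.001, 0.206, 0.979, 1.097], [0.0, 0.0, 0.0, 1.0]] -0.13301773123217905 [[552.30147411   0.         315.29800837]
 [  0.         552.30147411 232.73481955]
 [  0.           0.           1.        ]]
side [[-0.999, 0.035, -0.035, 0.462], [-0.05, -0.744, 0.666, 0.585], [-0.002, 0.667, 0.745, 0.735], [0.0, 0.0, 0.0, 1.0]] -0.05947990955270055 [[464.73108272   0.         325.60186321]
 [  0.         464.73108272 240.8635807 ]
 [  0.           0.           1.        ]]
{'time_s': 0.1, 'joints': array([-5.78603229e+01,  2.05865154e+01,  6.39019806e-01, -1.75857971e-02,
       -7.01374586e+01, -1.65079875e+01]), 'qd': array([ 0.08163834, -0.18458637,  0.08116677,  0.17336176, -0.00598714,
       -0.05003089]), 'joint_torque': array([-2.00600945e-03, -5.84162772e+01,  2.93751884e+01,  7.01561853e+00,
        1.01295396e-02, -5.31374019e-05]), 'tcp_pos': array([ 0.18173965, -0.64960174,  0.22172605]), 'eef_rot': array([ 1.79913850e+02, -8.29051905e-03, -1.64374291e+02]), 'contact_force': array([ 0.86244048,  0.93217331, -0.71588084]), 'moment': array([-0.03537816, -0.02534891,  0.02241534]), 'gripper_force': 0.0, 'gripper_width': 0.08779665690836513}
```

View pics/top0.png

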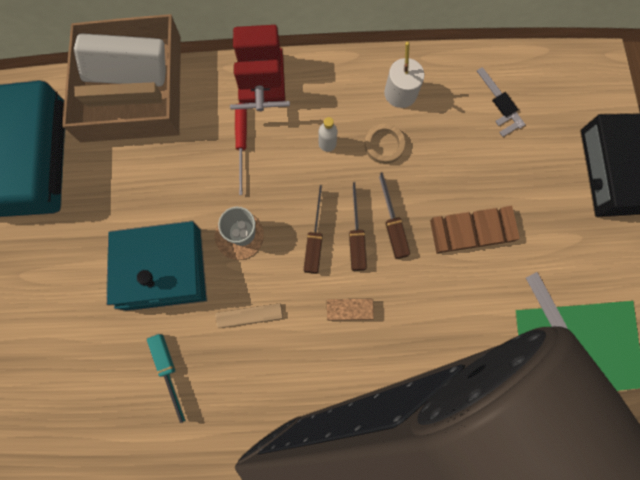

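View pics/side0.png

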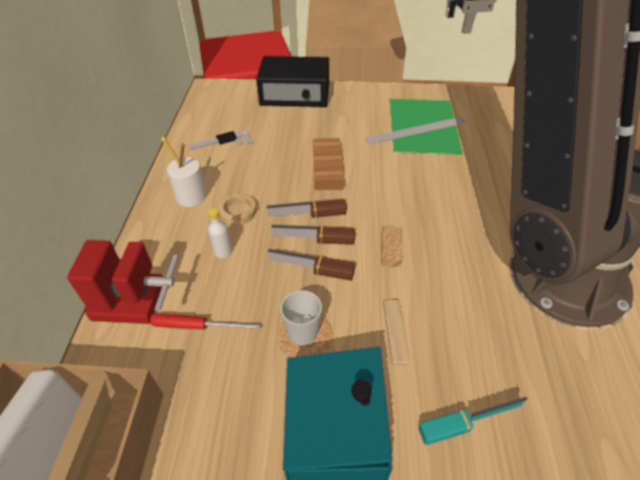

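The top view shows three dark-handled saws at (314,253), (358,250) and (397,238). The turquoise one at (160,355) is the decoy. The parts case with its knob is at (155,265); the teal box at (25,150) is another object. The beaker on its mat is at (238,228) and the saw block at (475,229).

```bash
cat > m.py <<'E'
from h import *
def rect(P):
    b=cv2.minAreaRect((P[:,:2]*1000).astype(np.float32));return np.round(b[0],1),np.round(b[1],1),round(b[2],1)
def comps(m,mn):
    n,l,st,ce=cv2.connectedComponentsWithStats(m.astype(np.uint8));return [(l==i,ce[i],st[i]) for i in range(1,n) if st[i][4]>=mn]
E
python3 - <<'E'
from m import *
for n in('top','side'):
    c=cap(n);P=cloud(c);hsv=cv2.cvtColor(c['frame'],cv2.COLOR_BGR2HSV);h,s,v=cv2.split(hsv)
    print(n)
    Z=P[...,2]
    ws=(np.abs(P[...,1])<.45)&(P[...,0]>.25)&(P[...,0]<.75)
    def show(name,m,mn=40):
        m=cv2.morphologyEx((m&ws).astype(np.uint8),cv2.MORPH_OPEN,np.ones((3,3)))
        for k,ce,st in comps(m,mn):
            q=P[k];print(name,ce.round(),st[4],rect(q),'z',np.round(np.nanpercentile(q[:,2],[5,50,95])*1000))
    print('objs z>8');show('o',(Z>.008),60)
    show('handle',(v<110)&(s>110)&((h<12)|(h>172))&(Z>.018)&(Z<.05))
    show('block',(h<15)&(v>95)&(s>90)&(Z>.022)&(Z<.05))
    show('teal',(h>80)&(h<100)&(s>120)&(Z>.055)&(Z<.085))
    show('knob',(v<50)&(Z>.085)&(Z<.14),15)
    show('beaker',(s<70)&(Z>.07)&(Z<.1))
    # spine/blades
    show('blade',(s<110)&(Z>.02)&(Z<.05)&(v<190),30)
E
```

```text
top
objs z>8
o [328. 135.] 505 (array([706.4, -34.3]), array([36.9, 31.2]), 78.9) z [ 19.  78. 120.]
o [385. 143.] 705 (array([ 699.7, -153.4]), array([81.4, 83.3]), 82.9) z [12. 21. 24.]
o [240. 138.] 250 (array([726. , 147.4]), array([25.4, 46.3]), 87.3) z [13. 21. 25.]
o [240. 173.] 136 (array([653.7, 148.8]), array([ 6.5, 93.6]), 89.8) z [11. 15. 17.]
o [395. 226.] 840 (array([ 545.6, -154.5]), array([176.6,  30. ]), 9.0) z [13. 27. 38.]
o [355. 205.] 154 (array([565.9, -81.1]), array([ 5.6, 95.1]), 89.8) z [13. 37. 40.]
o [237. 224.] 972 (array([529.1, 150.6]), array([69.1, 68.4]), 68.8) z [13. 47. 84.]
o [474. 229.] 2792 (array([ 507.3, -320.2]), array([ 71.9, 169.2]), 5.2) z [14. 29. 33.]
o [154. 266.] 7562 (array([464.4, 314.3]), array([153.5, 172.4]), 3.8) z [44. 82. 99.]
o [358. 250.] 631 (array([478.2, -80.8]), array([80.5, 30.5]), 0.1) z [22. 27. 31.]
o [313. 252.] 612 (array([478.7,   8.4]), array([30. , 80.5]), 80.1) z [22. 27. 30.]
o [350. 309.] 983 (array([361.6, -57.2]), array([89.6, 39.1]), 86.5) z [24. 27. 31.]
o [249. 315.] 874 (array([361.3, 141. ]), array([ 30.1
[... 4419 characters left out ...]
301. 323.] 166 (array([525.6, 176.9]), array([58.7, 18.3]), 3.0) z [72. 80. 84.]
blade [289. 205.] 280 (array([ 580.9, -145.6]), array([95.8, 11.2]), 11.8) z [22. 31. 37.]
blade [294. 228.] 301 (array([562.6, -79.2]), array([96.3, 10.8]), 1.9) z [22. 32. 38.]
blade [226. 244.] 66 (array([693.6, -27.3]), array([23.6,  6.3]), 66.7) z [23. 34. 47.]
blade [291. 255.] 317 (array([561.6,  -4.9]), array([ 9.3, 96.5]), 79.5) z [22. 32. 38.]
blade [301. 313.] 385 (array([528.8, 137.2]), array([52.5, 30. ]), 2.9) z [23. 35. 48.]
blade [303. 335.] 206 (array([524.8, 173. ]), array([52.7, 19.9]), 6.5) z [21. 34. 48.]
blade [465. 418.] 56 (array([262.5, 307.7]), array([ 6.8, 19.4]), 11.3) z [25. 27. 28.]
```

```bash
cat > plan.py <<'E'
# usage: plan.py "x y z roll pitch yaw" ... (mm, deg; chained) -> per-row numbers
import sys
from h import *
from scipy.linalg import logm
def M(p,e):
    T=np.eye(4);T[:3,:3]=R.from_euler('xyz',e,degrees=True).as_matrix();T[:3,3]=p;return T
s=r.get_state();A=M(np.array(s['tcp_pos'])*1000,s['eef_rot'])
print('now',A[:3,3].round(1),np.round(s['eef_rot'],1),'J',np.round(s['joints'],1),'t',round(s['time_s'],1),'F',np.round(s['contact_force'],1),'w',round(s['gripper_width']*1000,1))
for a in sys.argv[1:]:
    v=list(map(float,a.split()));B=M(v[:3],v[3:6]);D=np.linalg.inv(A)@B
    w=R.from_matrix(D[:3,:3]).as_rotvec();th=np.linalg.norm(w)
    W=np.array([[0,-w[2],w[1]],[w[2],0,-w[0]],[-w[1],w[0],0]])
    V=np.eye(3) if th<1e-6 else np.eye(3)+(1-np.cos(th))/th**2*W+(th-np.sin(th))/th**3*W@W
    u=np.r_[np.linalg.solve(V,D[:3,3])/20,np.degrees(w)/4]
    n=int(v[6]) if len(v)>6 else max(8,int(np.ceil(np.abs(u).max()/8-1e-9)*8))
    print(a,'| total',u.round(2),'rows',n,'per',(u/n).round(3).tolist());A=B
E
python3 plan.py "450 -350 280 180 0 -170"  "430 100 280 180 0 -176"; python3 - <<'E'
from m import *
T=[];
for n in('top','side'):
    c=cap(n);P=cloud(c);hsv=cv2.cvtColor(c['frame'],cv2.COLOR_BGR2HSV);h,s,v=cv2.split(hsv);Z=P[...,2]
    m=(h>80)&(h<100)&(s>120)&(Z>.064)&(Z<.11)&(P[...,0]>.37)&(P[...,0]<.56)&(P[...,1]>.2)&(P[...,1]<.42)
    m=cv2.erode(m.astype(np.uint8),np.ones((5,5)))>0
    q=P[m];A=np.c_[q[:,:2],np.ones(len(q))];k=np.linalg.lstsq(A,q[:,2],rcond=None)[0]
    print(n,k.round(3),'tilt',np.degrees(np.arctan(np.hypot(*k[:2]))),'dir',np.degrees(np.arctan2(k[1],k[0])))
E
```

```text
now [ 181.8 -649.8  222. ] [ 179.9   -0.  -164.4] J [-57.9  20.6   0.7  -0.  -70.1 -16.5] t 0.2 F [-0.1 -0.4 -0.1] w 87.6
450 -350 280 180 0 -170 | total [-1.641e+01  1.165e+01 -2.900e+00  1.000e-02 -0.000e+00  1.410e+00] rows 24 per [-0.684, 0.485, -0.121, 0.001, -0.0, 0.059]
430 100 280 180 0 -176 | total [-1.75 22.46  0.    0.   -0.    1.5 ] rows 24 per [-0.073, 0.936, 0.0, 0.0, -0.0, 0.062]
top [-0.212 -0.016  0.187] tilt 12.017057373312888 dir -175.73495238869936
side [-0.211 -0.012  0.184] tilt 11.948619469780821 dir -176.86606177240017
```

```bash
p='python3 -m pendant'
R='[-0.68,0.485,-0.12,0,0,0.06,1]'; $p '[[[-0.68,0.485,-0.12,0,0,0.06,1],[-0.68,0.485,-0.12,0,0,0.06,1],[-0.68,0.485,-0.12,0,0,0.06,1],[-0.68,0.485,-0.12,0,0,0.06,1],[-0.68,0.485,-0.12,0,0,0.06,1],[-0.68,0.485,-0.12,0,0,0.06,1],[-0.68,0.485,-0.12,0,0,0.06,1],[-0.68,0.485,-0.12,0,0,0.06,1]]]'
$p '[[[-0.68,0.485,-0.12,0,0,0.06,1],[-0.68,0.485,-0.12,0,0,0.06,1],[-0.68,0.485,-0.12,0,0,0.06,1],[-0.68,0.485,-0.12,0,0,0.06,1],[-0.68,0.485,-0.12,0,0,0.06,1],[-0.68,0.485,-0.12,0,0,0.06,1],[-0.68,0.485,-0.12,0,0,0.06,1],[-0.68,0.485,-0.12,0,0,0.06,1]]]'
$p '[[[-0.68,0.485,-0.12,0,0,0.06,1],[-0.68,0.485,-0.12,0,0,0.06,1],[-0.68,0.485,-0.12,0,0,0.06,1],[-0.68,0.485,-0.12,0,0,0.06,1],[-0.68,0.485,-0.12,0,0,0.06,1],[-0.68,0.485,-0.12,0,0,0.06,1],[-0.68,0.485,-0.12,0,0,0.06,1],[-0.68,0.485,-0.12,0,0,0.06,1]]]'
python3 plan.py "430 100 280 180 0 -176"
```

```text
time_s: 1.1
tcp_pos: [0.2683, -0.5457, 0.2424]
eef_rot: [-180.0, 0.0, -166.3]
contact_force: [0.1, -0.2, -0.4]
gripper_width: 0.0877
gripper_force: 0.0
time_s: 1.9
tcp_pos: [0.3568, -0.4458, 0.2615]
eef_rot: [-180.0, 0.0, -168.2]
contact_force: [0.8, 0.0, 0.5]
gripper_width: 0.0876
gripper_force: 0.0
time_s: 2.7
tcp_pos: [0.4486, -0.3489, 0.2808]
eef_rot: [-180.0, 0.0, -170.1]
contact_force: [0.3, -0.8, 0.6]
gripper_width: 0.0874
gripper_force: 0.0
now [ 448.6 -348.9  280.8] [-180.     0.  -170.1] J [-18.2   8.6  -7.8  -0.  -73.6 -61.9] t 2.7 F [ 0.3 -0.8  0.6] w 87.4
430 100 280 180 0 -176 | total [-1.79e+00  2.24e+01  4.00e-02 -0.00e+00  1.00e-02  1.48e+00] rows 24 per [-0.075, 0.933, 0.001, -0.0, 0.0, 0.061]
```

```bash
p='python3 -m pendant'
for i in 1 2 3; do $p '[[[-0.075,0.933,0,0,0,0.061,1],[-0.075,0.933,0,0,0,0.061,1],[-0.075,0.933,0,0,0,0.061,1],[-0.075,0.933,0,0,0,0.061,1],[-0.075,0.933,0,0,0,0.061,1],[-0.075,0.933,0,0,0,0.061,1],[-0.075,0.933,0,0,0,0.061,1],[-0.075,0.933,0,0,0,0.061,1]]]' >/dev/null; python3 plan.py; done
python3 plan.py "430 312.5 220 180 0 -176" "430 312.5 130 180 0 -176"
```

```text
now [ 436.2 -199.6  280.6] [-1.800e+02  1.000e-01 -1.721e+02] J [ -1.   -0.3 -17.6  -0.  -72.7 -81. ] t 3.5 F [-0.4  0.4  0.9] w 87.8
now [429.5 -50.2 280.5] [ 1.80e+02  1.00e-01 -1.74e+02] J [  19.7   -5.4  -22.3   -0.   -73.  -103.7] t 4.3 F [ 0.1  1.  -0.2] w 87.4
now [427.9  99.4 280.5] [ 1.800e+02  1.000e-01 -1.759e+02] J [  39.    -4.6  -21.7   -0.   -72.9 -124.9] t 5.1 F [ 0.5 -0.3 -0.8] w 87.7
now [427.9  99.4 280.5] [ 1.800e+02  1.000e-01 -1.759e+02] J [  39.    -4.6  -21.7   -0.   -72.9 -124.9] t 5.1 F [ 0.5 -0.3 -0.8] w 87.7
430 312.5 220 180 0 -176 | total [-8.500e-01  1.062e+01  3.030e+00  1.000e-02  1.000e-02  1.000e-02] rows 16 per [-0.053, 0.664, 0.189, 0.001, 0.001, 0.001]
430 312.5 130 180 0 -176 | total [-0.   0.   4.5 -0.   0.  -0. ] rows 8 per [-0.0, 0.0, 0.562, -0.0, 0.0, -0.0]
```

```bash
p='python3 -m pendant'
for i in 1 2; do $p '[[[-0.053,0.664,0.189,0,0,0,1],[-0.053,0.664,0.189,0,0,0,1],[-0.053,0.664,0.189,0,0,0,1],[-0.053,0.664,0.189,0,0,0,1],[-0.053,0.664,0.189,0,0,0,1],[-0.053,0.664,0.189,0,0,0,1],[-0.053,0.664,0.189,0,0,0,1],[-0.053,0.664,0.189,0,0,0,1]]]' >/dev/null;done
$p '[[[0,0,0.56,0,0,0,1],[0,0,0.56,0,0,0,1],[0,0,0.56,0,0,0,1],[0,0,0.56,0,0,0,1],[0,0,0.56,0,0,0,1],[0,0,0.56,0,0,0,1],[0,0,0.56,0,0,0,1],[0,0,0.56,0,0,0,0.5]]]' >/dev/null
python3 plan.py
$p '[[[0,0,0,0,0,0,-1],[0,0,0,0,0,0,-1],[0,0,0,0,0,0,-1],[0,0,0,0,0,0,-1],[0,0,0,0,0,0,-1],[0,0,0,0,0,0,-1],[0,0,0,0,0,0,-1],[0,0,0,0,0,0,-1]]]' 12
python3 plan.py; python3 - <<'E'
from h import *
c=cap('wrist');cv2.imwrite('pics/w1.png',c['frame'])
# lid arc in tool terms
a0=.209;s=np.array([0.,0]);
k=lambda a:np.array([-120*np.cos(a)+43*np.sin(a),120*np.sin(a)+43*np.cos(a)])
A=np.linspace(a0,1.59,33)
for i in range(32):
    d=k(A[i+1])-k(A[i]);print(i,'x %.2f z %.2f'%(-d[0]/20,-d[1]/20),end=' ; ')
E
```

```text
now [430.8 311.2 129.2] [ 180.    0. -176.] J [  57.    11.8  -24.8    0.   -53.4 -143. ] t 7.5 F [0.3 0.8 0.2] w 83.9
time_s: 8.3
tcp_pos: [0.4312, 0.3127, 0.1306]
eef_rot: [179.9, 0.1, -176.0]
contact_force: [-0.1, 1.7, 0.2]
gripper_width: 0.0214
gripper_force: 0.3
now [431.2 312.7 130.6] [ 1.799e+02  1.000e-01 -1.760e+02] J [  57.    11.8  -24.6   -0.   -53.5 -143. ] t 8.3 F [-0.1  1.7  0.2] w 21.4
0 x -0.15 z -0.23 ; 1 x -0.16 z -0.22 ; 2 x -0.17 z -0.22 ; 3 x -0.18 z -0.21 ; 4 x -0.19 z -0.20 ; 5 x -0.20 z -0.19 ; 6 x -0.20 z -0.18 ; 7 x -0.21 z -0.18 ; 8 x -0.22 z -0.17 ; 9 x -0.23 z -0.16 ; 10 x -0.23 z -0.15 ; 11 x -0.24 z -0.14 ; 12 x -0.24 z -0.13 ; 13 x -0.25 z -0.12 ; 14 x -0.25 z -0.11 ; 15 x -0.26 z -0.09 ; 16 x -0.26 z -0.08 ; 17 x -0.27 z -0.07 ; 18 x -0.27 z -0.06 ; 19 x -0.27 z -0.05 ; 20 x -0.27 z -0.04 ; 21 x -0.27 z -0.02 ; 22 x -0.27 z -0.01 ; 23 x -0.28 z -0.00 ; 24 x -0.27 z 0.01 ; 25 x -0.27 z 0.02 ; 26 x -0.27 z 0.03 ; 27 x -0.27 z 0.05 ; 28 x -0.27 z 0.06 ; 29 x -0.27 z 0.07 ; 30 x -0.26 z 0.08 ; 31 x -0.26 z 0.09 ;
```

View pics/w1.png

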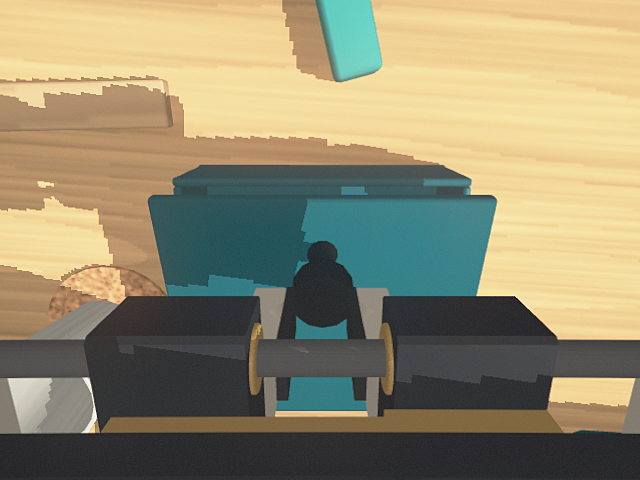

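```bash
p='python3 -m pendant'
$p '[[[0,0,0,0,0,0,-1],[0,0,0,0,0,0,-1],[0,0,0,0,0,0,-1],[0,0,0,0,0,0,-1],[0,0,0,0,0,0,-1],[0,0,0,0,0,0,-1],[0,0,0,0,0,0,-1],[0,0,0,0,0,0,-1]]]' 12
python3 - <<'E'
from m import *
for n in('top','side'):
    c=cap(n);cv2.imwrite(f'pics/{n}1.png',c['frame'])
    print(n,proj(c,[[.430,.3125,.1275],[.431,.3125,.108]]).round())
c=cap('wrist');P=cloud(c);v=c['frame'].max(2)
for uv in [(322,250),(322,270),(322,300),(322,320),(322,385),(280,300),(240,230),(400,230)]: print(uv,P[uv[1],uv[0]].round(3))
i=cv2.imread('pics/side1.png')[300:480,230:470];cv2.imwrite('pics/s1c.png',cv2.resize(i,None,fx=3,fy=3))
E
```

```text
time_s: 9.15
tcp_pos: [0.4308, 0.3113, 0.1301]
eef_rot: [180.0, -0.0, -176.0]
contact_force: [0.8, 0.4, 0.9]
gripper_width: 0.0006
gripper_force: 0.1
top [[144. 277.]
 [148. 278.]]
side [[360. 389.]
 [358. 395.]]
(322, 250) [0.418 0.31  0.098]
(322, 270) [0.416 0.31  0.13 ]
(322, 300) [0.422 0.31  0.146]
(322, 320) [0.422 0.31  0.161]
(322, 385) [0.435 0.311 0.18 ]
(280, 300) [0.393 0.298 0.206]
(240, 230) [0.412 0.268 0.091]
(400, 230) [0.407 0.349 0.092]
```

View pics/s1c.png

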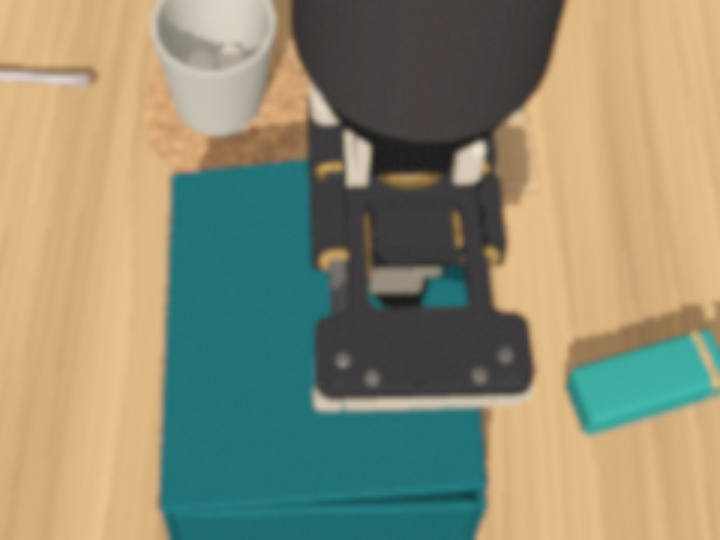

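```bash
python3 - <<'E'
from m import *
c=cap('wrist');print(c['c2w'].round(3),c['hand_eye'])
print(proj(c,[[.431,.3125,.108],[.431,.3125,.127],[.430,.3125,.1275],[.431,.3125,.17]]).round())
i=c['frame'].copy()
top=cap('top')['frame'][190:350,60:270]
i=cv2.resize(i,(500,375));top=cv2.resize(top,(500,381))[:375]
cv2.imwrite('pics/w2.png',cv2.resize(np.hstack([i,top]),(800,300)))
E
```

```text
[[-0.069 -0.954 -0.292  0.352]
 [ 0.998 -0.066 -0.021  0.305]
 [ 0.001 -0.293  0.956  0.291]
 [ 0.     0.     0.     1.   ]] [[-1.18384453e-03  9.56071189e-01  2.93132188e-01  7.89491819e-02]
 [ 9.99998998e-01  1.35946263e-03 -3.95383784e-04 -1.01485633e-03]
 [-7.76517301e-04  2.93131426e-01 -9.56071840e-01 -1.61292021e-01]
 [ 0.00000000e+00  0.00000000e+00  0.00000000e+00  1.00000000e+00]]
[[325. 283.]
 [326. 301.]
 [326. 299.]
 [327. 357.]]
```

View pics/w2.png

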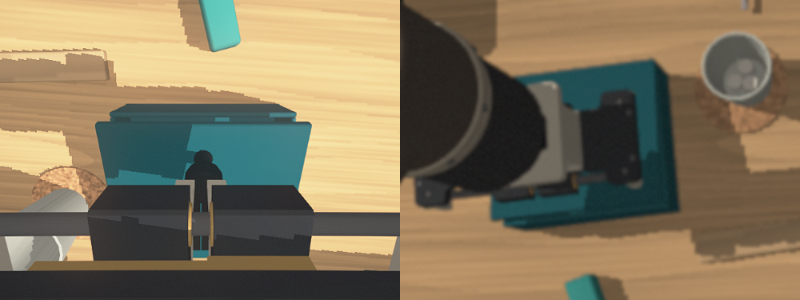

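```bash
python3 - <<'E'
from m import *
c=cap('wrist');P=cloud(c)
for col in (300,312,322,335,345):
    print(col,[(rr,P[rr,col].round(3).tolist()) for rr in range(250,420,15)])
i=c['frame'][220:440,220:420];i=np.clip(i.astype(float)*3,0,255).astype(np.uint8)
cv2.imwrite('pics/w3.png',cv2.resize(i,None,fx=2.7,fy=2.7))
E
```

```text
300 [(250, [0.421, 0.299, 0.09]), (265, [0.43, 0.299, 0.089]), (280, [0.421, 0.301, 0.128]), (295, [0.421, 0.302, 0.145]), (310, [0.393, 0.303, 0.212]), (325, [0.393, 0.304, 0.218]), (340, [0.395, 0.304, 0.22]), (355, [0.398, 0.304, 0.22]), (370, [0.401, 0.304, 0.222]), (385, [0.404, 0.304, 0.223]), (400, [0.407, 0.305, 0.223]), (415, [0.41, 0.305, 0.223])]
312 [(250, [0.42, 0.305, 0.093]), (265, [0.416, 0.305, 0.123]), (280, [0.419, 0.306, 0.133]), (295, [0.422, 0.306, 0.142]), (310, [0.422, 0.306, 0.155]), (325, [0.422, 0.307, 0.166]), (340, [0.4, 0.306, 0.212]), (355, [0.401, 0.306, 0.216]), (370, [0.404, 0.307, 0.217]), (385, [0.435, 0.308, 0.18]), (400, [0.442, 0.308, 0.178]), (415, [0.6, 0.315, -0.001])]
322 [(250, [0.417, 0.31, 0.099]), (265, [0.415, 0.31, 0.126]), (280, [0.419, 0.31, 0.132]), (295, [0.421, 0.31, 0.142]), (310, [0.422, 0.31, 0.154]), (325, [0.422, 0.31, 0.165]), (340, [0.399, 0.308, 0.212]), (355, [0.401, 0.308, 0.216]), (370, [0.404, 0.309, 0.217]), (385, [0.435, 0.311, 0.179]), (400, [0.441, 0.311, 0.179]), (415, [0.6, 0.323, -0.002])]
335 [(250, [0.419, 0.317, 0.094]), (265, [0.415, 0.315, 0.125]), (280, [0.419, 0.315, 0.132]), (295, [0.42, 0.315, 0.145]), (310, [0.422, 0.315, 0.153]), (325, [0.396, 0.311, 0.212]), (340, [0.399, 0.311, 0.214]), (355, [0.401, 0.311, 0.216]), (370, [0.404, 0.311, 0.216]), (385, [0.408, 0.312, 0.216]), (400, [0.428, 0.314, 0.195]), (415, [0.408, 0.311, 0.225])]
345 [(250, [0.42, 0.322, 0.09]), (265, [0.416, 0.32, 0.121]), (280, [0.418, 0.32, 0.133]), (295, [0.419, 0.319, 0.145]), (310, [0.392, 0.313, 0.211]), (325, [0.392, 0.312, 0.218]), (340, [0.393, 0.312, 0.223]), (355, [0.396, 0.312, 0.223]), (370, [0.399, 0.313, 0.223]), (385, [0.403, 0.313, 0.223]), (400, [0.406, 0.313, 0.223]), (415, [0.409, 0.313, 0.224])]
```

View pics/w3.png

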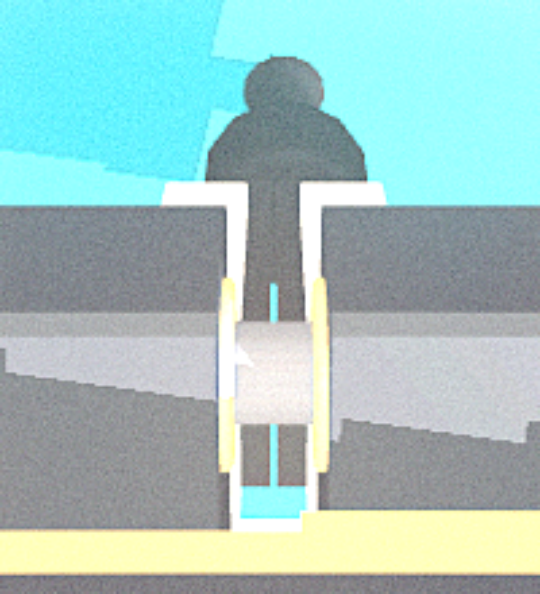

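```bash
p='python3 -m pendant'
$p '[[[0,0,-0.4,0,0,0,-0.4],[0,0,-0.4,0,0,0,-0.4],[0,0,-0.4,0,0,0,-0.4],[0,0,-0.4,0,0,0,-0.4],[0,0,-0.4,0,0,0,-0.4],[0,0,-0.4,0,0,0,-0.4],[0,0,-0.4,0,0,0,-0.4],[0,0,-0.4,0,0,0,-0.4]]]'
python3 - <<'E'
from m import *
c=cap('wrist');P=cloud(c);print(c['s']['tcp_pos'],c['s']['gripper_width'])
T=c['c2w']@np.linalg.inv(np.array(c['hand_eye']))
for col in (270,280,290,300,310,335,345,355,365,375):
    q=(P[250:420:6,col]-T[:3,3])@T[:3,:3]; print(col,[(250+6*i,*(q[i]*1000).round().astype(int)) for i in range(len(q)) if q[i][2]<.06])
s=cap('side')['frame'][260:440,250:450];s=cv2.resize(s,(533,480))
i=np.hstack([c['frame'],s]);cv2.imwrite('pics/w4.png',cv2.resize(i,(800,328)))
E
```

```text
time_s: 10.25
tcp_pos: [0.4308, 0.3113, 0.1948]
eef_rot: [180.0, 0.0, -176.0]
contact_force: [0.1, 0.2, 0.2]
gripper_width: 0.0261
gripper_force: 0.0
[0.43077678 0.31132362 0.19480958] 0.026114100416717863
270 [(292, np.int64(11), np.int64(-21), np.int64(-12)), (298, np.int64(11), np.int64(-20), np.int64(-18)), (304, np.int64(11), np.int64(-20), np.int64(-23)), (310, np.int64(9), np.int64(-20), np.int64(-25)), (316, np.int64(6), np.int64(-20), np.int64(-23)), (322, np.int64(11), np.int64(-18), np.int64(-36)), (328, np.int64(10), np.int64(-18), np.int64(-39)), (334, np.int64(9), np.int64(-18), np.int64(-41)), (340, np.int64(31), np.int64(-12), np.int64(-81)), (346, np.int64(31), np.int64(-12), np.int64(-84)), (352, np.int64(30), np.int64(-12), np.int64(-84)), (358, np.int64(30), np.int64(-12), np.int64(-86)), (364, np.int64(28), np.int64(-12), np.int64(-86)), (370, np.int64(27), np.int64(-12), np.int64(-86)), (376, np.int64(25), np.int64(-12), np.int64(-86)), (382, np.int64(-3), np.int64(-17), np.int64(-49)), (388, np.int64(-6), np.int64(-17), np.int64(-49)), (394, np.int64(-8), np.in
[... 5235 characters left out ...]
 (334, np.int64(10), np.int64(16), np.int64(-44)), (340, np.int64(31), np.int64(11), np.int64(-82)), (346, np.int64(31), np.int64(10), np.int64(-84)), (352, np.int64(30), np.int64(10), np.int64(-84)), (358, np.int64(29), np.int64(10), np.int64(-85)), (364, np.int64(28), np.int64(10), np.int64(-87)), (370, np.int64(27), np.int64(10), np.int64(-86)), (376, np.int64(26), np.int64(10), np.int64(-87)), (382, np.int64(-2), np.int64(16), np.int64(-51)), (388, np.int64(-3), np.int64(16), np.int64(-52)), (394, np.int64(-7), np.int64(16), np.int64(-50)), (400, np.int64(-9), np.int64(16), np.int64(-51)), (406, np.int64(-11), np.int64(16), np.int64(-51)), (418, np.int64(23), np.int64(9), np.int64(-95))]
```

View pics/w4.png

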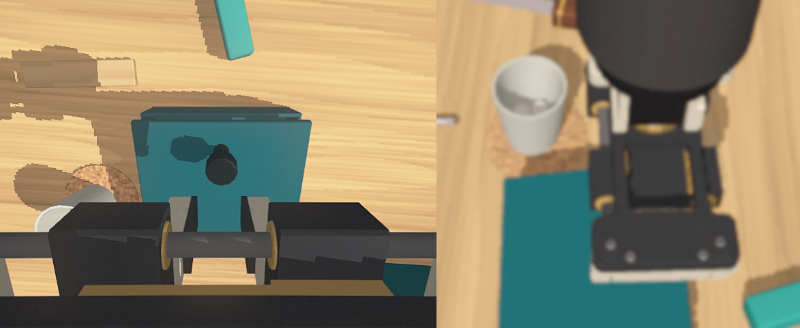

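```bash
p='python3 -m pendant'
$p '[[[0,0,0.1,0,0,0,0.2],[0,0,0.3,0,0,0,0.2],[0,0,0.5,0,0,0,0.2],[0,0,0.8,0,0,0,0.2],[0,0,0.8,0,0,0,0.2],[0,0,0.8,0,0,0,0.2],[0,0,0.6,0,0,0,0.2],[0,0,0.04,0,0,0,0.2]]]'
$p '[[[0,0,0,0,0,0,-1],[0,0,0,0,0,0,-1],[0,0,0,0,0,0,-1],[0,0,0,0,0,0,-1],[0,0,0,0,0,0,-1],[0,0,0,0,0,0,-1],[0,0,0,0,0,0,-1],[0,0,0,0,0,0,-1]]]' 12
python3 plan.py
```

```text
time_s: 11.15
tcp_pos: [0.4299, 0.3101, 0.113]
eef_rot: [-179.8, -0.2, -176.0]
contact_force: [-0.7, 0.3, -0.3]
gripper_width: 0.0524
gripper_force: 0.0
time_s: 11.95
tcp_pos: [0.4312, 0.3133, 0.1162]
eef_rot: [179.8, 0.1, -176.0]
contact_force: [-2.3, 4.6, 0.4]
gripper_width: 0.0272
gripper_force: 12.0
now [431.2 313.3 116.2] [ 1.798e+02  1.000e-01 -1.760e+02] J [ 5.71e+01  1.27e+01 -2.56e+01 -1.00e-01 -5.15e+01 -1.43e+02] t 11.9 F [-2.3  4.6  0.4] w 27.2
```

```bash
p='python3 -m pendant'
$p '[[[0,0,0,0,0,0,-0.1],[0,0,0,0,0,0,-0.1],[0,0,0,0,0,0,-0.1],[0,0,0.3,0,0,0,-0.1],[0,0,0.3,0,0,0,-0.1],[0,0,0,0,0,0,-0.1],[0,0,0,0,0,0,-1],[0,0,0,0,0,0,-1]]]' 12
$p '[[[0,0,0,0,0,0,-1],[0,0,0,0,0,0,-1],[0,0,0,0,0,0,-1],[0,0,0,0,0,0,-1],[0,0,0,0,0,0,-1],[0,0,0,0,0,0,-1],[-0.15,0,-0.23,0,0,0,-1],[-0.16,0,-0.22,0,0,0,-1]]]' 12
$p '[[[-0.17,0,-0.22,0,0,0,-1],[-0.18,0,-0.21,0,0,0,-1],[-0.19,0,-0.20,0,0,0,-1],[-0.20,0,-0.19,0,0,0,-1],[-0.20,0,-0.18,0,0,0,-1],[-0.21,0,-0.18,0,0,0,-1],[-0.22,0,-0.17,0,0,0,-1],[-0.23,0,-0.16,0,0,0,-1]]]' 12
$p '[[[-0.23,0,-0.15,0,0,0,-1],[-0.24,0,-0.14,0,0,0,-1],[-0.24,0,-0.13,0,0,0,-1],[-0.25,0,-0.12,0,0,0,-1],[-0.25,0,-0.11,0,0,0,-1],[-0.26,0,-0.09,0,0,0,-1],[-0.26,0,-0.08,0,0,0,-1],[0,0,0,0,0,0,-1]]]' 12
python3 plan.py
```

```text
time_s: 12.75
tcp_pos: [0.4311, 0.3125, 0.1034]
eef_rot: [179.9, 0.1, -176.0]
contact_force: [-4.6, 12.9, -0.6]
gripper_width: 0.0288
gripper_force: 6.4
time_s: 13.55
tcp_pos: [0.437, 0.3137, 0.1127]
eef_rot: [179.8, 0.0, -176.0]
contact_force: [-3.2, 6.6, -1.6]
gripper_width: 0.0269
gripper_force: 12.0
time_s: 14.35
tcp_pos: [0.4687, 0.3159, 0.1433]
eef_rot: [179.8, 0.0, -176.0]
contact_force: [-5.3, 5.6, 3.2]
gripper_width: 0.0268
gripper_force: 12.0
time_s: 15.15
tcp_pos: [0.5044, 0.3184, 0.1603]
eef_rot: [179.8, 0.1, -176.0]
contact_force: [-2.0, 4.5, 5.4]
gripper_width: 0.0269
gripper_force: 12.0
now [504.4 318.4 160.3] [ 1.798e+02  1.000e-01 -1.760e+02] J [  51.    15.8  -14.7   -0.   -59.3 -136.9] t 15.2 F [-2.   4.5  5.4] w 26.9
```

```bash
p='python3 -m pendant'
$p '[[[-0.27,0,-0.07,0,0,0,-1],[-0.27,0,-0.06,0,0,0,-1],[-0.27,0,-0.05,0,0,0,-1],[-0.27,0,-0.04,0,0,0,-1],[-0.27,0,-0.02,0,0,0,-1],[-0.27,0,-0.01,0,0,0,-1],[-0.28,0,0,0,0,0,-1],[-0.27,0,0.01,0,0,0,-1]]]' 12
$p '[[[-0.27,0,0.02,0,0,0,-1],[-0.27,0,0.03,0,0,0,-1],[-0.27,0,0.05,0,0,0,-1],[-0.27,0,0.06,0,0,0,-1],[-0.27,0,0.07,0,0,0,-1],[-0.26,0,0.08,0,0,0,-1],[-0.2,0,0.06,0,0,0,-1],[0,0,0,0,0,0,-1]]]' 12
python3 plan.py; python3 - <<'E'
from m import *
for n in('top','side'):
    c=cap(n);P=cloud(c);hsv=cv2.cvtColor(c['frame'],cv2.COLOR_BGR2HSV);h,s,v=cv2.split(hsv);Z=P[...,2]
    m=(h>80)&(h<100)&(s>100)&(Z>.075)&(Z<.25)&(P[...,0]>.3)&(P[...,0]<.7)&(P[...,1]>.2)&(P[...,1]<.42)
    m=cv2.erode(m.astype(np.uint8),np.ones((3,3)))>0
    q=P[m];print(n,len(q))
    if len(q)>50:
        A=np.c_[q[:,1:],np.ones(len(q))];k=np.linalg.lstsq(A,q[:,0],rcond=None)[0];print('x=',k.round(3),'lean deg',np.degrees(np.arctan(k[1])),q.min(0),q.max(0))
E
```

```text
time_s: 15.95
tcp_pos: [0.5477, 0.3214, 0.1654]
eef_rot: [179.8, 0.2, -175.9]
contact_force: [-1.5, 4.0, 5.6]
gripper_width: 0.0274
gripper_force: 12.0
time_s: 16.75
tcp_pos: [0.5846, 0.324, 0.1578]
eef_rot: [179.8, 0.2, -175.9]
contact_force: [2.2, 4.7, 3.3]
gripper_width: 0.0271
gripper_force: 12.0
now [584.6 324.  157.8] [ 179.8    0.2 -175.9] J [  45.7   22.3   -5.5    0.   -62.  -131.6] t 16.8 F [2.2 4.7 3.3] w 27.1
top 1666
x= [-0.071 -0.012  0.563] lean deg -0.6631429618354175 [0.53114317 0.23683321 0.08133565] [0.54622049 0.39746598 0.21342314]
side 1010
x= [-0.071  0.009  0.558] lean deg 0.5313171289815772 [0.52955373 0.27380639 0.07910708] [0.54209033 0.40688531 0.21113699]
```

```bash
p='python3 -m pendant'
$p '[[[0,0,0,0,0,0,0],[0,0,0,0,0,0,0],[0,0,0,0,0,0,0.2],[0,0,0,0,0,0,0.2],[0,0,-0.3,0,0,0,0.2],[0,0,-0.5,0,0,0,0.2],[0,0,-1,0,0,0,0.2],[0,0,-1,0,0,0,0.2]]]' >/dev/null
$p '[[[0,0,-1,0,0,0,0.2],[0,0,-1,0,0,0,0.2],[0,0,-1,0,0,0,0.2],[0,0,0,0,0,0,0.4],[0,0,0,0,0,0,1],[0,0,0,0,0,0,1],[0,0,0,0,0,0,1],[0,0,0,0,0,0,1]]]'
python3 plan.py "560 150 270 180 40 -150" "540 100 270 180 70 -145"
python3 - <<'E'
from m import *
c=cap('side');P=cloud(c);hsv=cv2.cvtColor(c['frame'],cv2.COLOR_BGR2HSV);h,s,v=cv2.split(hsv);Z=P[...,2]
m=(h>80)&(h<100)&(s>100)&(Z>.075)&(Z<.25)&(P[...,0]>.3)&(P[...,0]<.7)&(P[...,1]>.2)&(P[...,1]<.42)
m=cv2.erode(m.astype(np.uint8),np.ones((3,3)))>0
q=P[m];A=np.c_[q[:,1:],np.ones(len(q))];k=np.linalg.lstsq(A,q[:,0],rcond=None)[0];print('lean deg',np.degrees(np.arctan(k[1])),len(q))
E
```

```text
time_s: 18.45
tcp_pos: [0.5826, 0.3218, 0.2716]
eef_rot: [-180.0, -0.1, -176.0]
contact_force: [0.9, 0.3, -0.3]
gripper_width: 0.0849
gripper_force: 0.0
now [582.6 321.8 271.6] [-1.80e+02 -1.00e-01 -1.76e+02] J [  45.7   18.3    3.8   -0.   -75.5 -131.6] t 18.4 F [ 0.9  0.3 -0.3] w 84.9
560 150 270 180 40 -150 | total [ 3.43 -7.95 -1.39 -2.27 -9.84 -6.23] rows 16 per [0.214, -0.497, -0.087, -0.142, -0.615, -0.389]
540 100 270 180 70 -145 | total [ 1.26 -1.57 -1.82 -1.04 -7.5  -0.73] rows 8 per [0.158, -0.196, -0.227, -0.129, -0.937, -0.091]
lean deg 0.6489228359967624 1308
```

```bash
p='python3 -m pendant'
for i in 1 2; do $p '[[[0.214,-0.497,-0.087,-0.142,-0.615,-0.389,1],[0.214,-0.497,-0.087,-0.142,-0.615,-0.389,1],[0.214,-0.497,-0.087,-0.142,-0.615,-0.389,1],[0.214,-0.497,-0.087,-0.142,-0.615,-0.389,1],[0.214,-0.497,-0.087,-0.142,-0.615,-0.389,1],[0.214,-0.497,-0.087,-0.142,-0.615,-0.389,1],[0.214,-0.497,-0.087,-0.142,-0.615,-0.389,1],[0.214,-0.497,-0.087,-0.142,-0.615,-0.389,1]]]'>/dev/null;python3 plan.py; done
python3 - <<'E'
from h import *
from scipy.optimize import least_squares
D=[(182,-650,222,20.6,.7,90),(448.6,-348.9,280.8,8.6,-7.8,90),(436.2,-199.6,280.6,-.3,-17.6,90),(429.5,-50.2,280.5,-5.4,-22.3,90),(427.9,99.4,280.5,-4.6,-21.7,90),(430.8,311.2,129.2,11.8,-24.8,90),(504.4,318.4,160.3,15.8,-14.7,90),(582.6,321.8,271.6,18.3,3.8,90)]
D=np.array(D,float);r_=np.hypot(D[:,0],D[:,1]);rho=np.sqrt(r_**2-192**2)
j2,ps=np.radians(D[:,3]),np.radians(D[:,3]-D[:,4])
A=np.r_[np.c_[np.sin(j2),np.cos(ps),np.sin(ps),np.ones(8),np.zeros(8)],np.c_[np.cos(j2),-np.sin(ps),np.cos(ps),np.zeros(8),np.ones(8)]]
b=np.r_[rho,D[:,2]];x,res,_,_=np.linalg.lstsq(A,b,rcond=None);print(x.round(1),np.abs(A@x-b).max())
E
```

```text
now [560.7 237.2 278.9] [ 177.5   20.1 -163.8] J [  46.1    0.2  -24.7   10.6  -46.8 -125.5] t 19.3 F [-0.8 -0.6 -0.8] w 87.8
now [557.6 149.9 272.3] [-180.    40.2 -149.9] J [  36.6  -11.2  -46.7   16.5  -15.1 -110.9] t 20.1 F [ 0.9 -0.1 -0.3] w 87.8
[ 6.003e+02  4.624e+02  2.700e+00  6.000e-01 -1.849e+02] 0.939912430356344
```

```bash
cat > kin.py <<'E'
from h import *
from scipy.optimize import least_squares
# q deg -> R, p (mm). x forward of arm plane, y left, z up
def fk(q,prm,s4=1):
    L1,pf,qf,b,d,oA,oB=prm;q=np.radians(q);ps=q[1]-q[2]
    Rb=R.from_euler('z',q[0]).as_matrix();Rf=Rb@R.from_euler('y',ps).as_matrix()@R.from_euler('x',s4*q[3]).as_matrix()
    Rt=Rf@R.from_euler('y',-q[4]).as_matrix()   # tool dir = Rt x
    w=Rb@np.array([L1*np.sin(q[1]),oA,b+d+L1*np.cos(q[1])])+Rb@R.from_euler('y',ps).as_matrix()@np.array([pf,0,qf])+Rf@np.array([0,oB,0])
    # tool frame at j6=0: z=Rt x ; y = -heading when down => y=Rt@(0,0,-1)*?; 
    B=np.array([[0,0,1],[-1,0,0],[0,-1,0]]).astype(float) # cols: x=-y_t, y=-z_t, z=x_t
    RR=Rt@B@R.from_euler('z',-q[5]).as_matrix()
    return RR,w+d*RR[:,2]
DATA=[([46.1,.2,-24.7,10.6,-46.8,-125.5],[560.7,237.2,278.9],[177.5,20.1,-163.8]),([36.6,-11.2,-46.7,16.5,-15.1,-110.9],[557.6,149.9,272.3],[-180,40.2,-149.9]),([57,11.8,-24.8,0,-53.4,-143],[430.8,311.2,129.2],[180,0,-176]),([-57.9,20.6,.7,0,-70.1,-16.5],[181.8,-649.8,222],[179.9,0,-164.4]),([-18.2,8.6,-7.8,0,-73.6,-61.9],[448.6,-348.9,280.8],[180,0,-170.1]),([45.7,18.3,3.8,0,-75.5,-131.6],[582.6,321.8,271.6],[180,0,-176])]
E
python3 - <<'E'
from kin import *
for s4 in(1,-1):
    for q,p,e in DATA:
        RR,_=fk(q,[600,462,2.7,-185,450,-192,0],s4);print(s4,'roterr',round(np.degrees(R.from_matrix(RR.T@R.from_euler('xyz',e,degrees=True).as_matrix()).magnitude()),1),end=' ')
    f=lambda x:np.concatenate([fk(q,x,s4)[1]-p for q,p,e in DATA]);s=least_squares(f,[600,462,2.7,-185,450,-96,-96]);print(s.x.round(1),np.abs(s.fun).max().round(1))
E
```

```text
1 roterr 21.2 1 roterr 33.0 1 roterr 0.0 1 roterr 0.1 1 roterr 0.0 1 roterr 0.1 [ 433.3  504.9   18.6  -27.5  171.9 -677.6  473.2] 36.7
-1 roterr 0.0 -1 roterr 0.1 -1 roterr 0.0 -1 roterr 0.1 -1 roterr 0.0 -1 roterr 0.1 [ 599.7  463.7    0.9 -182.2  380.2    2.5 -194.2] 0.5
```

```bash
cat >> kin.py <<'E'
PR=[600,463,0.9,-182.2,380.2,0,-192]
LO=np.array([-176,-82,-58.2,-173.8,-174.7,-.2]);HI=np.array([176,121.7,71.7,95.5,-.2,173.6]);LO[5]=-173.6
def tool(h,t,flip):
    h,t=np.radians([h,t]);hh=np.array([np.cos(h),np.sin(h),0]);z=np.cos(t)*hh-np.sin(t)*np.array([0,0,1])
    x=-np.sin(t)*hh-np.cos(t)*np.array([0,0,1]);x=-x if flip else x
    return np.c_[x,np.cross(z,x),z]
def ik(RR,p,q0s):
    best=[]
    for q0 in q0s:
        f=lambda q:np.r_[(fk(q,PR,-1)[1]-p)/5,R.from_matrix(fk(q,PR,-1)[0].T@RR).as_rotvec()*57]
        s=least_squares(f,np.clip(q0,LO+.1,HI-.1),bounds=(LO,HI),max_nfev=80)
        if s.cost<.05: best.append(s.x.round(1))
    return best
E
cat > t1.py <<'E'
from kin import *
cur=np.array([36.6,-11.2,-46.7,16.5,-15.1,-110.9])
seeds=[cur,[10,40,-20,-80,-80,-90],[10,40,-20,-80,-80,90],[10,40,-20,80,-80,90],[10,40,-20,80,-80,-90],[-20,50,-20,-90,-60,0],[-20,50,-20,90,-60,0]]
G=np.array([528,151,52.])
for h in(60,75,90,110,130):
    for fl in(0,1):
        t=20;T=tool(h,t,fl);sol=ik(T,G+20*T[:,2],seeds)
        u=[]
        for s in sol:
            if not any(np.abs(s-k).max()<3 for k in u): u.append(s);print(h,fl,s.tolist())
E
python3 t1.py
```

```text
60 0 [-21.2, 37.3, -27.7, -89.1, -68.2, 63.3]
60 1 [-21.2, 37.3, -27.7, -89.1, -68.2, -116.7]
75 0 [-16.7, 38.9, -18.1, -77.4, -74.2, 55.6]
75 1 [-16.7, 38.9, -18.1, -77.4, -74.2, -124.4]
90 0 [-12.2, 41.7, -8.9, -68.0, -82.0, 51.3]
90 1 [-12.2, 41.7, -8.9, -68.0, -82.0, -128.7]
110 0 [-5.7, 46.4, 2.7, -58.0, -93.4, 49.3]
110 1 [-5.7, 46.4, 2.7, -58.0, -93.4, -130.7]
130 0 [1.3, 51.2, 13.1, -49.3, -104.6, 50.6]
130 1 [1.3, 51.2, 13.1, -49.3, -104.6, -129.4]
```

```bash
cat > t2.py <<'E'
from kin import *
def E(M): return R.from_matrix(M).as_euler('xyz',degrees=True).round(1)
from scipy.spatial.transform import Slerp
def path(q,stages,n=12):
    for RR,p in stages:
        R0,p0=fk(q,PR,-1);sl=Slerp([0,1],R.from_matrix(np.stack([R0,RR])))
        for k in range(1,n+1):
            s=ik(sl(k/n).as_matrix(),p0+(np.array(p)-p0)*k/n,[q])
            if not s: print('fail',k,q);return
            dq=np.abs(s[0]-q).max();q=s[0]
            if k%3==0: print(k,q.tolist(),'dq',dq.round(1))
        print('--',p,E(RR))
if __name__=='__main__':
    cur=np.array([36.6,-11.2,-46.7,16.5,-15.1,-110.9])
    T=tool(90,20,1)
    print('direct');path(cur,[(T,[528,60,220])])
    D=R.from_euler('xyz',[180,0,-176],degrees=True).as_matrix()
    print('via down');path(cur,[(D,[528,50,260]),(T,[528,60,220])])
    print('via h30 t60 flip');path(cur,[(D,[528,50,260]),(tool(90,60,1)@R.from_euler('z',60,degrees=True).as_matrix(),[528,60,230]),(T,[528,60,220])])
    print('via h30 t60 flip-');path(cur,[(D,[528,50,260]),(tool(90,60,1)@R.from_euler('z',-60,degrees=True).as_matrix(),[528,60,230]),(T,[528,60,220])])
E
python3 t2.py
```

```text
direct
3 [19.9, -1.3, -18.9, -22.3, -49.5, -96.6] dq 9.8
6 [3.5, 9.9, -5.7, -37.9, -73.0, -107.9] dq 6.9
9 [-9.7, 20.1, -0.2, -50.5, -88.6, -125.3] dq 6.2
12 [-20.9, 28.1, -1.9, -62.2, -96.9, -144.6] dq 6.5
-- [528, 60, 220] [180. -70.  90.]
via down
3 [35.8, -8.8, -37.2, 8.7, -32.0, -108.7] dq 5.2
6 [33.2, -4.9, -28.9, 4.8, -46.2, -109.3] dq 4.5
9 [30.1, 0.1, -21.2, 2.0, -58.8, -110.7] dq 4.1
12 [26.6, 5.6, -14.1, -0.0, -70.3, -112.6] dq 3.7
-- [528, 50, 260] [-180.    0. -176.]
3 [13.0, 13.8, -0.7, -17.7, -83.8, -116.2] dq 5.6
6 [0.4, 20.4, 5.5, -33.7, -93.1, -124.9] dq 5.2
9 [-10.9, 25.0, 4.8, -48.7, -97.2, -135.2] dq 4.9
12 [-20.9, 28.1, -1.9, -62.2, -96.9, -144.6] dq 4.4
-- [528, 60, 220] [180. -70.  90.]
via h30 t60 flip
3 [35.8, -8.8, -37.2, 8.7, -32.0, -108.7] dq 5.2
6 [33.2, -4.9, -28.9, 4.8, -46.2, -109.3] dq 4.5
9 [30.1, 0.1, -21.2, 2.0, -58.8, -110.7] dq 4.1
12 [26.6, 5.6, -14.1, -0.0, -70.3, -112.6] dq 3.7
-- [528, 50, 260] [-180.    0. -176.]
3 [20.7, 11.3, -5.6, -8.1, -79.4, -142.2] dq 9.8
6 [13.6, 14.3, -0.9, -17.3, -83.6, -171.8] dq 10.0
fail 7 [  13.6   14.3   -0.9  -17.3  -83.6 -171.8]
via h30 t60 flip-
3 [35.8, -8.8, -37.2, 8.7, -32.0, -108.7] dq 5.2
6 [33.2, -4.9, -28.9, 4.8, -46.2, -109.3] dq 4.5
9 [30.1, 0.1, -21.2, 2.0, -58.8, -110.7] dq 4.1
12 [26.6, 5.6, -14.1, -0.0, -70.3, -112.6] dq 3.7
-- [528, 50, 260] [-180.    0. -176.]
3 [21.0, 6.8, -10.8, -7.9, -71.5, -112.8] dq 2.6
6 [15.2, 8.0, -8.5, -15.8, -72.4, -113.3] dq 2.6
9 [9.5, 9.0, -7.2, -23.6, -73.1, -113.9] dq 2.6
12 [3.7, 10.0, -6.9, -31.3, -73.5, -114.5] dq 2.5
-- [528, 60, 230] [153.4 -14.5 153.4]
3 [-3.5, 15.5, -2.2, -39.5, -82.5, -120.8] dq 2.8
6 [-9.9, 20.4, 0.1, -47.3, -89.3, -128.4] dq 2.6
9 [-15.6, 24.6, 0.2, -54.9, -94.0, -136.5] dq 2.8
12 [-20.9, 28.1, -1.9, -62.2, -96.9, -144.6] dq 2.7
-- [528, 60, 220] [180. -70.  90.]
```

```bash
python3 plan.py "528 60 230 180 -70 90" "528 66.4 82.8 180 -70 90" "528 169.8 45.2 180 -70 90"
```

```text
now [557.6 149.9 272.3] [-180.    40.2 -149.9] J [  36.6  -11.2  -46.7   16.5  -15.1 -110.9] t 20.1 F [ 0.9 -0.1 -0.3] w 87.8
528 60 230 180 -70 90 | total [-1.2  -6.31 -0.51 -8.54 15.69 32.06] rows 40 per [-0.03, -0.158, -0.013, -0.214, 0.392, 0.801]
528 66.4 82.8 180 -70 90 | total [-6.81  0.    2.82  0.   -0.   -0.  ] rows 8 per [-0.851, 0.0, 0.352, 0.0, -0.0, -0.0]
528 169.8 45.2 180 -70 90 | total [ 0.   0.   5.5  0.  -0.  -0. ] rows 8 per [0.0, 0.0, 0.688, 0.0, -0.0, -0.0]
```

```bash
p='python3 -m pendant'
for i in 1 2 3 4 5; do $p '[[[-0.03,-0.158,-0.013,-0.214,0.392,0.801,1],[-0.03,-0.158,-0.013,-0.214,0.392,0.801,1],[-0.03,-0.158,-0.013,-0.214,0.392,0.801,1],[-0.03,-0.158,-0.013,-0.214,0.392,0.801,1],[-0.03,-0.158,-0.013,-0.214,0.392,0.801,1],[-0.03,-0.158,-0.013,-0.214,0.392,0.801,1],[-0.03,-0.158,-0.013,-0.214,0.392,0.801,1],[-0.03,-0.158,-0.013,-0.214,0.392,0.801,1]]]'>/dev/null; python3 plan.py; done
python3 plan.py "528 60 230 180 -70 90 8" "528 66.4 82.8 180 -70 90"
python3 - <<'E'
from m import *
c=cap('side');P=cloud(c);q=P[(P[...,2]>.076)&(P[...,2]<.1)&(abs(P[...,0]-.528)<.05)&(abs(P[...,1]-.151)<.05)];print('rim',rect(q),len(q))
cv2.imwrite('pics/s5.png',c['frame'])
E
```

```text
now [570.4 128.  272.8] [ 158.6   22.6 -176.9] J [ 21.9  -1.9 -19.5 -18.6 -46.  -94.6] t 20.9 F [-0.5  0.3 -0.3] w 87.5
now [574.9 104.  264.5] [148.2  -0.3 165.6] J [   7.9    7.8   -5.5  -32.   -67.3 -102.2] t 21.7 F [-0.8  0.1  0.4] w 87.5
now [569.3  82.7 251.3] [144.5 -25.1 151. ] J [  -3.4   16.5    1.9  -42.7  -82.7 -115.3] t 22.5 F [ 1.  -0.3 -0.5] w 87.6
now [553.6  67.1 238.3] [149.  -49.9 132.8] J [ -12.8   23.2    3.1  -52.8  -92.5 -130.3] t 23.3 F [ 0.2  0.1 -0.2] w 87.6
now [530.6  59.2 230.2] [-179.5  -70.1   89.4] J [ -21.1   27.5   -1.3  -62.3  -97.5 -145.8] t 24.1 F [0.8 0.2 0.2] w 87.5
now [530.6  59.2 230.2] [-179.5  -70.1   89.4] J [ -21.1   27.5   -1.3  -62.3  -97.5 -145.8] t 24.1 F [0.8 0.2 0.2] w 87.5
528 60 230 180 -70 90 8 | total [ 0.01 -0.13  0.04  0.02 -0.01 -0.05] rows 8 per [0.001, -0.016, 0.005, 0.002, -0.002, -0.006]
528 66.4 82.8 180 -70 90 | total [-6.81  0.    2.82  0.   -0.   -0.  ] rows 8 per [-0.851, 0.0, 0.352, 0.0, -0.0, -0.0]
rim (array([526.5, 151.5]), array([67.6, 70.1]), 16.2) 336
```

```bash
p='python3 -m pendant'
$p '[[[-0.85,-0.13,0.352,0.02,0,-0.05,1],[-0.85,0,0.352,0,0,0,1],[-0.85,0,0.352,0,0,0,1],[-0.85,0,0.352,0,0,0,1],[-0.85,0,0.352,0,0,0,1],[-0.85,0,0.352,0,0,0,1],[-0.85,0,0.352,0,0,0,1],[-0.85,0,0.352,0,0,0,1]]]'
python3 plan.py "528 66.4 82.8 180 -70 90" "528 169.8 45.2 180 -70 90"
```

```text
time_s: 24.95
tcp_pos: [0.5284, 0.0658, 0.082]
eef_rot: [179.6, -70.0, 90.5]
contact_force: [1.2, -0.6, 0.5]
gripper_width: 0.0875
gripper_force: 0.0
now [528.4  65.8  82. ] [179.6 -70.   90.5] J [ -20.4   40.1   -4.7  -61.7  -89.5 -131.6] t 24.9 F [ 1.2 -0.6  0.5] w 87.5
528 66.4 82.8 180 -70 90 | total [ 0.05 -0.02  0.01 -0.01  0.    0.04] rows 8 per [0.006, -0.002, 0.002, -0.001, 0.0, 0.005]
528 169.8 45.2 180 -70 90 | total [ 0.   0.   5.5  0.  -0.  -0. ] rows 8 per [0.0, 0.0, 0.688, 0.0, -0.0, -0.0]
```

```bash
p='python3 -m pendant'
$p '[[[0.02,0,0.6,0,0,0.02,1],[0.02,0,0.7,0,0,0.02,1],[0,0,0.7,0,0,0,1],[0,0,0.7,0,0,0,1],[0,0,0.7,0,0,0,1],[0,0,0.7,0,0,0,1],[0,0,0.7,0,0,0,1],[0,0,0.7,0,0,0,1]]]'
python3 plan.py "528 169.8 45.2 180 -70 90"
$p '[[[0,0,0,0,0,0,0],[0,0,0,0,0,0,0],[0,0,0,0,0,0,0],[0,0,0,0,0,0,-1],[0,0,0,0,0,0,-1],[0,0,0,0,0,0,-1],[0,0,0,0,0,0,-1],[0,0,0,0,0,0,-1]]]' 15
python3 plan.py; python3 - <<'E'
from m import *
c=cap('side');cv2.imwrite('pics/s6.png',cv2.resize(c['frame'][150:400,150:480],(660,500)))
E
```

```text
time_s: 25.75
tcp_pos: [0.5283, 0.1706, 0.0463]
eef_rot: [-180.0, -70.0, 90.0]
contact_force: [0.9, -0.7, 0.5]
gripper_width: 0.0874
gripper_force: 0.0
now [528.3 170.6  46.3] [-180.  -70.   90.] J [ -12.3   41.7   -9.   -68.   -82.1 -128.7] t 25.8 F [ 0.9 -0.7  0.5] w 87.4
528 169.8 45.2 180 -70 90 | total [-0.07 -0.01 -0.02 -0.01  0.    0.  ] rows 8 per [-0.008, -0.002, -0.002, -0.001, 0.0, 0.0]
time_s: 26.55
tcp_pos: [0.5284, 0.1692, 0.0468]
eef_rot: [180.0, -70.0, 90.0]
contact_force: [0.8, -1.9, 1.8]
gripper_width: 0.0652
gripper_force: 14.9
now [528.4 169.2  46.8] [180. -70.  90.] J [ -12.4   41.6   -8.9  -67.9  -82.2 -128.8] t 26.6 F [ 0.8 -1.9  1.8] w 65.2
```

View pics/s6.png

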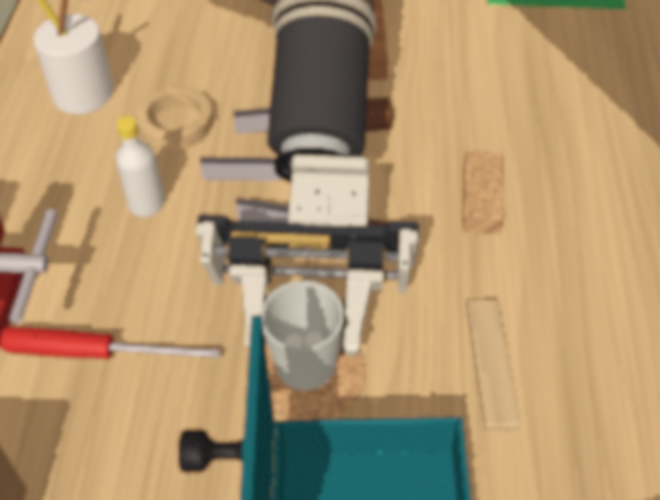

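```bash
cat > t3.py <<'E'
from t2 import *
q=np.array([-12.4,41.6,-8.9,-67.9,-82.2,-128.8])
Z=lambda a:R.from_euler('z',a,degrees=True).as_matrix()
def st(G,h,t,roll):
    T=tool(h,t,1);return (T@Z(roll),np.array(G)+20*T[:,2])
for t in (20,5,-8):
    print('t',t)
    S=[st([528,151,170],90,20,0),st([450,200,190],90,t,-30),st([450,272,150],90,t,-90),st([450,272,150],90,t,-165)]
    path(q,S,6)
    for a,b in S: print(b.round(1),E(a))
E
python3 t3.py
```

```text
t 20
3 [-12.1, 35.6, -8.9, -67.4, -84.3, -134.4] dq 2.0
6 [-11.9, 30.0, -8.2, -67.1, -86.6, -140.4] dq 2.0
-- [528.         169.79385242 163.15959713] [180. -70.  90.]
3 [-10.4, 26.5, -13.2, -68.1, -85.0, -124.4] dq 5.3
6 [-8.8, 22.8, -18.1, -69.2, -83.4, -108.8] dq 5.2
-- [450.         218.79385242 183.15959713] [126.1 -54.5 149.4]
3 [-5.4, 24.4, -19.3, -71.8, -80.1, -77.0] dq 10.6
6 [-2.0, 26.4, -20.1, -74.6, -77.0, -45.0] dq 10.7
-- [450.         290.79385242 143.15959713] [110.   0. 180.]
3 [-2.0, 26.4, -20.1, -74.6, -77.0, -7.5] dq 12.5
6 [-2.0, 26.4, -20.1, -74.6, -77.0, 30.0] dq 12.5
-- [450.         290.79385242 143.15959713] [ 144.6   65.2 -128.1]
[528.  169.8 163.2] [180. -70.  90.]
[450.  218.8 183.2] [126.1 -54.5 149.4]
[450.  290.8 143.2] [110.   0. 180.]
[450.  290.8 143.2] [ 144.6   65.2 -128.1]
t 5
3 [-12.1, 35.6, -8.9, -67.4, -84.3, -134.4] dq 2.0
6 [-11.9, 30.0, -8.2, -67.1, -86.6, -140.4] dq 2.0
-- [528.         169.79385242 163.15959713] [180. -70.  90.]
3 [-13.6, 30.9, -13.7, -72.4, -90.0, -118.8] dq 7.2
6 [-13.9, 33.4, -17.9, -76.0, -94.6, -97.5] dq 7.0
-- [450.
[... 670 characters left out ...]
.79385242 163.15959713] [180. -70.  90.]
3 [-15.7, 35.1, -14.0, -75.6, -94.4, -114.4] dq 8.6
6 [-15.4, 43.2, -17.2, -80.5, -104.5, -89.5] dq 8.1
-- [450.         219.80536137 192.78346202] [  74.3  -59.  -166.4]
3 [-12.1, 45.5, -18.0, -82.8, -102.5, -56.6] dq 11.0
6 [-8.7, 47.9, -18.3, -85.3, -100.8, -24.0] dq 10.8
-- [450.         291.80536137 152.78346202] [ 82.  -0. 180.]
3 [-8.7, 47.9, -18.3, -85.3, -100.8, 13.5] dq 12.5
6 [-8.7, 47.9, -18.3, -85.3, -100.8, 51.0] dq 12.5
-- [450.         291.80536137 152.78346202] [ 61.5  73.  152.6]
[528.  169.8 163.2] [180. -70.  90.]
[450.  219.8 192.8] [  74.3  -59.  -166.4]
[450.  291.8 152.8] [ 82.  -0. 180.]
[450.  291.8 152.8] [ 61.5  73.  152.6]
```

```bash
cat > t4.py <<'E'
from t3 import *
S=[st([528.2,150.4,180],90,20,0),st([458,205,190],90,-5,-60),st([458,278,176],90,-5,-100),st([458,278,176],90,-5,-185)]
path(q,S,6)
print(' '.join('"%s"'%' '.join(map(str,[*b.round(1),*E(a)])) for a,b in S))
E
python3 t4.py | tail -30 | grep -v "^\[" > o.txt; grep -n '"' o.txt; grep -c fail o.txt; eval python3 plan.py $(grep '"' o.txt)
```

```text
26:"528.2 169.2 173.2 180.0 -70.0 90.0" "458.0 224.9 191.7 84.2 -29.9 -177.1" "458.0 297.9 177.7 84.9 10.0 179.1" "458.0 297.9 177.7 -44.9 82.9 44.9"
0
now [528.4 169.2  46.8] [-180.  -70.   90.] J [ -12.4   41.6   -8.9  -67.9  -82.2 -128.8] t 26.6 F [ 0.5 -1.2  1.7] w 65.3
528.2 169.2 173.2 180.0 -70.0 90.0 | total [ 5.94 -0.01 -2.16 -0.   -0.    0.  ] rows 8 per [0.742, -0.001, -0.27, -0.001, -0.0, 0.0]
458.0 224.9 191.7 84.2 -29.9 -177.1 | total [  3.06  -2.6    2.38  -3.27   5.67 -14.75] rows 16 per [0.191, -0.162, 0.149, -0.205, 0.354, -0.922]
458.0 297.9 177.7 84.9 10.0 179.1 | total [ -0.18  -1.02   3.57   0.    -0.   -10.02] rows 16 per [-0.011, -0.064, 0.223, 0.0, -0.0, -0.626]
458.0 297.9 177.7 -44.9 82.9 44.9 | total [ 0.000e+00  0.000e+00  0.000e+00 -1.000e-02  1.000e-02 -2.125e+01] rows 24 per [0.0, 0.0, 0.0, -0.0, 0.0, -0.885]
```

```bash
p='python3 -m pendant'
$p '[[[0.3,0,-0.11,0,0,0,-1],[0.6,0,-0.22,0,0,0,-1],[0.84,0,-0.305,0,0,0,-1],[0.84,0,-0.305,0,0,0,-1],[0.84,0,-0.305,0,0,0,-1],[0.84,0,-0.305,0,0,0,-1],[0.84,0,-0.305,0,0,0,-1],[0.84,0,-0.305,0,0,0,-1]]]' 20
for i in 1 2; do $p '[[[0.191,-0.162,0.149,-0.205,0.354,-0.922,-1],[0.191,-0.162,0.149,-0.205,0.354,-0.922,-1],[0.191,-0.162,0.149,-0.205,0.354,-0.922,-1],[0.191,-0.162,0.149,-0.205,0.354,-0.922,-1],[0.191,-0.162,0.149,-0.205,0.354,-0.922,-1],[0.191,-0.162,0.149,-0.205,0.354,-0.922,-1],[0.191,-0.162,0.149,-0.205,0.354,-0.922,-1],[0.191,-0.162,0.149,-0.205,0.354,-0.922,-1]]]' 20 >/dev/null; done
python3 plan.py "458.0 297.9 177.7 84.9 10.0 179.1" "458.0 297.9 177.7 -44.9 82.9 44.9"
```

```text
time_s: 27.4
tcp_pos: [0.528, 0.1695, 0.1747]
eef_rot: [180.0, -70.0, 90.1]
contact_force: [1.0, -0.1, -1.3]
gripper_width: 0.0651
gripper_force: 20.0
now [458.9 225.8 193.9] [  84.2  -29.7 -177.1] J [ -14.7   41.   -16.6  -80.1 -102.1  -61.8] t 29.0 F [-0.4  0.8 -1.1] w 64.7
458.0 297.9 177.7 84.9 10.0 179.1 | total [-0.15 -1.14  3.52  0.   -0.02 -9.96] rows 16 per [-0.01, -0.071, 0.22, 0.0, -0.001, -0.623]
458.0 297.9 177.7 -44.9 82.9 44.9 | total [ 0.000e+00  0.000e+00  0.000e+00 -1.000e-02  1.000e-02 -2.125e+01] rows 24 per [0.0, 0.0, 0.0, -0.0, 0.0, -0.885]
```

```bash
p='python3 -m pendant'
for i in 1 2; do $p '[[[-0.01,-0.071,0.22,0,0,-0.623,-1],[-0.01,-0.071,0.22,0,0,-0.623,-1],[-0.01,-0.071,0.22,0,0,-0.623,-1],[-0.01,-0.071,0.22,0,0,-0.623,-1],[-0.01,-0.071,0.22,0,0,-0.623,-1],[-0.01,-0.071,0.22,0,0,-0.623,-1],[-0.01,-0.071,0.22,0,0,-0.623,-1],[-0.01,-0.071,0.22,0,0,-0.623,-1]]]' 20 ; done | grep -E 'tcp|force'
for i in 1 2 3; do $p '[[[0,0,0,0,0,-1,-1],[0,0,0,0,0,-1,-1],[0,0,0,0,0,-1,-1],[0,0,0,0,0,-1,-1],[0,0,0,0,0,-1,-1],[0,0,0,0,0,-1,-1],[0,0,0,0,0,-1,-1],[0,0,0,0,0,0,-1]]]' 20; done | grep -E 'tcp|force|rot'
$p '[[[0,0,0,0,0,0,-1],[0,0,0,0,0,0,-1],[0,0,0,0,0,0,-1],[0,0,0,0,0,0,-1],[0,0,0,0,0,0,-1],[0,0,0,0,0,0,-1],[0,0,0,0,0,0,-1],[0,0,0,0,0,0,-1]]]' 20
python3 - <<'E'
from h import *
a=cap('side')['frame'][230:480,200:480];b=cap('top')['frame'][150:340,60:300]
cv2.imwrite('pics/p1.png',np.hstack([cv2.resize(a,(400,357)),cv2.resize(b,(400,357))]))
E
```

```text
tcp_pos: [0.4564, 0.262, 0.1858]
contact_force: [0.3, 0.5, -1.8]
gripper_force: 19.9
tcp_pos: [0.4578, 0.2981, 0.1776]
contact_force: [0.0, 0.2, -2.3]
gripper_force: 19.9
tcp_pos: [0.4578, 0.2979, 0.1777]
eef_rot: [83.7, 37.8, 176.1]
contact_force: [0.5, -0.0, -0.4]
gripper_force: 19.9
tcp_pos: [0.4578, 0.2979, 0.1774]
eef_rot: [77.9, 65.4, 169.0]
contact_force: [-0.1, 0.0, -0.6]
gripper_force: 19.9
tcp_pos: [0.4578, 0.2979, 0.1772]
eef_rot: [-36.8, 83.7, 53.0]
contact_force: [0.1, -0.2, -1.2]
gripper_force: 19.8
time_s: 33.8
tcp_pos: [0.4578, 0.2979, 0.1769]
eef_rot: [-37.4, 83.7, 52.5]
contact_force: [0.2, -0.3, -1.3]
gripper_width: 0.0649
gripper_force: 19.8
```

View pics/p1.png

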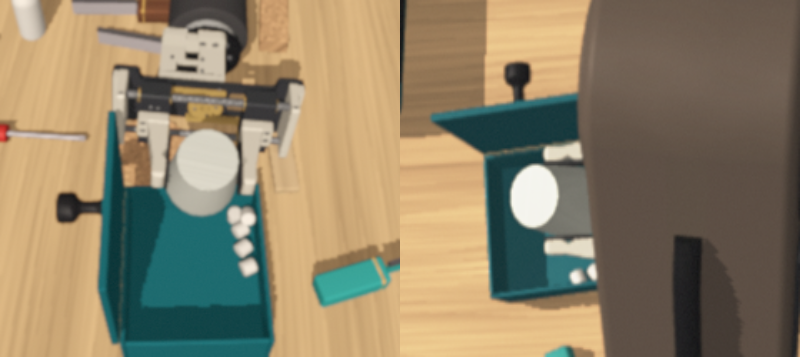

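The side view (left half) shows the beaker inverted over the case and five white hubs lying in it, around (240,240), so it is empty. Next I return the beaker to its mat.

```bash
p='python3 -m pendant'
for i in 1 2; do $p '[[[0,0,0,0,0,1,-1],[0,0,0,0,0,1,-1],[0,0,0,0,0,1,-1],[0,0,0,0,0,1,-1],[0,0,0,0,0,1,-1],[0,0,0,0,0,1,-1],[0,0,0,0,0,1,-1],[0,0,0,0,0,1,-1]]]' 20; done | grep -E 'tcp|force|rot'
$p '[[[0,0,0,0,0,1,-1],[0,0,0,0,0,1,-1],[0,0,0,0,0,1,-1],[0,0,0,0,0,1,-1],[0,0,0,0,0,0.5,-1],[0,0,0,0,0,0,-1],[0,0,0,0,0,0,-1],[0,0,0,0,0,0,-1]]]' 20 |grep rot
python3 plan.py "458 297.9 177.7 84.9 10.0 179.1" "458.0 224.9 191.7 84.2 -29.9 -177.1 16"  "528.2 169.2 173.2 180.0 -70.0 90.0"
```

```text
tcp_pos: [0.4578, 0.2979, 0.1769]
eef_rot: [79.5, 61.3, 170.8]
contact_force: [0.0, 0.4, -1.0]
gripper_force: 19.9
tcp_pos: [0.4578, 0.2979, 0.1769]
eef_rot: [84.2, 29.6, 177.1]
contact_force: [-0.2, 0.1, -1.2]
gripper_force: 19.9
eef_rot: [84.9, 11.9, 178.9]
now [457.8 297.9 176.9] [ 84.9  11.9 178.9] J [ -8.3  42.6 -18.4 -85.2 -98.4 -17.1] t 36.3 F [-0.7  0.4 -0.9] w 65.0
458 297.9 177.7 84.9 10.0 179.1 | total [-0.02  0.04  0.   -0.   -0.    0.47] rows 8 per [-0.002, 0.005, 0.001, -0.0, -0.0, 0.058]
458.0 224.9 191.7 84.2 -29.9 -177.1 16 | total [ 0.18  1.02 -3.57 -0.    0.   10.02] rows 16 per [0.011, 0.064, -0.223, -0.0, 0.0, 0.626]
528.2 169.2 173.2 180.0 -70.0 90.0 | total [-3.06  2.6  -2.38  3.27 -5.67 14.75] rows 16 per [-0.191, 0.162, -0.149, 0.205, -0.354, 0.922]
```

```bash
p='python3 -m pendant'
for i in 1 2; do $p '[[[0.011,0.064,-0.223,0,0,0.655,-1],[0.011,0.064,-0.223,0,0,0.655,-1],[0.011,0.064,-0.223,0,0,0.655,-1],[0.011,0.064,-0.223,0,0,0.655,-1],[0.011,0.064,-0.223,0,0,0.655,-1],[0.011,0.064,-0.223,0,0,0.655,-1],[0.011,0.064,-0.223,0,0,0.655,-1],[0.011,0.064,-0.223,0,0,0.655,-1]]]' 20 ; done | grep -E 'tcp|rot'
for i in 1 2; do $p '[[[-0.191,0.162,-0.149,0.205,-0.354,0.922,-1],[-0.191,0.162,-0.149,0.205,-0.354,0.922,-1],[-0.191,0.162,-0.149,0.205,-0.354,0.922,-1],[-0.191,0.162,-0.149,0.205,-0.354,0.922,-1],[-0.191,0.162,-0.149,0.205,-0.354,0.922,-1],[-0.191,0.162,-0.149,0.205,-0.354,0.922,-1],[-0.191,0.162,-0.149,0.205,-0.354,0.922,-1],[-0.191,0.162,-0.149,0.205,-0.354,0.922,-1]]]' 20 >/dev/null; done
$p '[[[0,0,0,0,0,0,-1],[0,0,0,0,0,0,-1],[0,0,0,0,0,0,-1],[0,0,0,0,0,0,-1],[0,0,0,0,0,0,-1],[0,0,0,0,0,0,-1],[0,0,0,0,0,0,-1],[0,0,0,0,0,0,-1]]]' 20 >/dev/null
python3 plan.py "528.4 169.2 60 180 -70 90" "528.4 169.2 47.8 180 -70 90"
```

```text
tcp_pos: [0.4555, 0.2612, 0.1839]
eef_rot: [84.9, -9.1, -179.2]
tcp_pos: [0.4571, 0.2248, 0.191]
eef_rot: [84.2, -30.0, -177.1]
now [528.  169.7 173.9] [-179.8  -70.    89.9] J [ -12.    29.1   -7.9  -66.9  -87.2 -141.5] t 40.3 F [-0.6 -0.2 -0.7] w 65.2
528.4 169.2 60 180 -70 90 | total [-5.36  0.02  1.92 -0.01 -0.   -0.01] rows 8 per [-0.67, 0.003, 0.24, -0.002, -0.0, -0.002]
528.4 169.2 47.8 180 -70 90 | total [-0.57  0.    0.21  0.   -0.   -0.  ] rows 8 per [-0.072, 0.0, 0.026, 0.0, -0.0, -0.0]
```

```bash
p='python3 -m pendant'
$p '[[[-0.67,0,0.24,0,0,0,-1],[-0.67,0,0.24,0,0,0,-1],[-0.67,0,0.24,0,0,0,-1],[-0.67,0,0.24,0,0,0,-1],[-0.67,0,0.24,0,0,0,-1],[-0.67,0,0.24,0,0,0,-1],[-0.67,0,0.24,0,0,0,-1],[-0.67,0,0.24,0,0,0,-1]]]' 20 | grep -E 'tcp|contact'
$p '[[[-0.07,0,0.026,0,0,0,-1],[-0.07,0,0.026,0,0,0,-1],[-0.07,0,0.026,0,0,0,-1],[-0.07,0,0.026,0,0,0,-1],[-0.07,0,0.026,0,0,0,-1],[-0.07,0,0.026,0,0,0,-1],[-0.07,0,0.026,0,0,0,-1],[0,0,0,0,0,0,-1]]]' 20
python3 plan.py; python3 - <<'E'
from m import *
for n in ('side','top'):
    c=cap(n);P=cloud(c);q=P[(P[...,2]>.078)&(P[...,2]<.1)&(abs(P[...,0]-.528)<.05)&(abs(P[...,1]-.151)<.05)]
    print(n,'rim',rect(q) if len(q)>10 else len(q),len(q),np.nanpercentile(q[:,2],[50,98]).round(4) if len(q)>10 else '')
    if n=='side': cv2.imwrite('pics/s7.png',cv2.resize(c['frame'][250:400,220:400],(720,600)))
E
```

```text
tcp_pos: [0.5279, 0.1692, 0.0587]
contact_force: [0.7, -0.0, -1.4]
time_s: 41.9
tcp_pos: [0.5278, 0.1692, 0.0495]
eef_rot: [-179.8, -70.0, 89.8]
contact_force: [-0.4, 1.0, -1.3]
gripper_width: 0.0645
gripper_force: 19.9
now [527.8 169.2  49.5] [-179.8  -70.    89.8] J [ -12.4   41.3   -9.   -67.8  -82.3 -129.1] t 41.9 F [-0.4  1.  -1.3] w 64.5
side rim (array([528.9, 144.9]), array([84.4, 99.3]), 88.3) 556 [0.0841 0.0963]
top rim 0 0
```

View pics/s7.png

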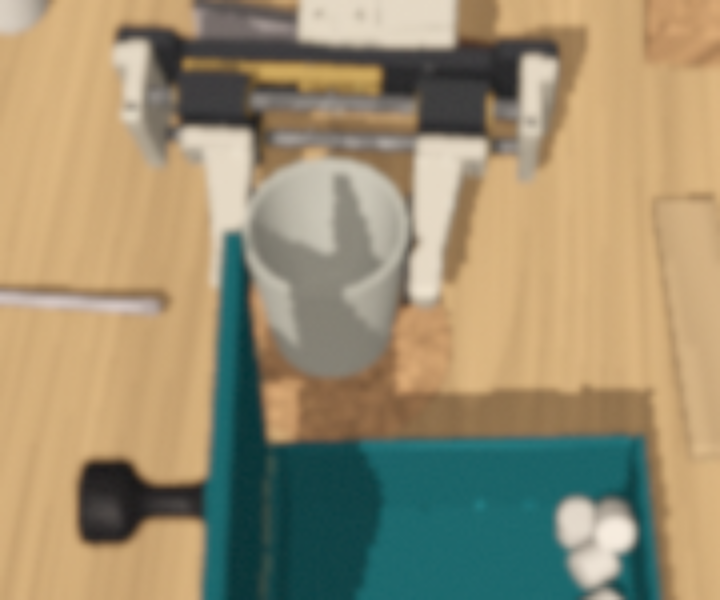

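The beaker is empty and upright, about 2 mm above the mat. I lower it gently, then release and back off.

```bash
p='python3 -m pendant'
$p '[[[-0.047,0,0.017,0,0,0,-1],[-0.047,0,0.017,0,0,0,-1],[-0.03,0,0.01,0,0,0,-1],[0,0,0,0,0,0,-1],[0,0,0,0,0,0,-1],[0,0,0,0,0,0,-1],[0,0,0,0,0,0,-1],[0,0,0,0,0,0,-1]]]' 12 | grep -E 'tcp|contact'
$p '[[[0,0,0,0,0,0,0.5],[0,0,0,0,0,0,0.6],[0,0,0,0,0,0,0.8],[0,0,0,0,0,0,1],[0,0,0,0,0,0,1],[0,0,0,0,0,0,1],[0,0,0,0,0,0,1],[0,0,0,0,0,0,1]]]'| grep -E 'tcp|contact|width'
$p '[[[0,0,-0.3,0,0,0,1],[0,0,-0.6,0,0,0,1],[0,0,-0.9,0,0,0,1],[0,0,-0.9,0,0,0,1],[0,0,-0.9,0,0,0,1],[0,0,-0.9,0,0,0,1],[0,0,-0.9,0,0,0,1],[0,0,-0.2,0,0,0,1]]]'| grep -E 'tcp|contact|width'
python3 - <<'E'
from m import *
for n in ('side','top'):
    c=cap(n);P=cloud(c);q=P[(P[...,2]>.07)&(P[...,2]<.1)&(abs(P[...,0]-.528)<.05)&(abs(P[...,1]-.151)<.045)]
    print(n,'rim',rect(q) if len(q)>10 else '',len(q),np.nanpercentile(q[:,2],[50,98]).round(4) if len(q)>10 else '')
E
python3 plan.py "520 60 230 180 -70 90"
```

```text
tcp_pos: [0.5279, 0.1692, 0.047]
contact_force: [0.3, -0.1, -0.1]
tcp_pos: [0.5279, 0.1692, 0.047]
contact_force: [0.0, -0.1, 0.1]
gripper_width: 0.0874
tcp_pos: [0.5285, 0.0614, 0.086]
contact_force: [0.0, 0.3, 0.5]
gripper_width: 0.0877
side rim (array([526.4, 151.2]), array([67.4, 70.7]), 3.1) 482 [0.0798 0.0843]
top rim (array([528. , 150.9]), array([69.2, 68.2]), 89.2) 299 [0.0814 0.0863]
now [528.3  63.1  85.5] [-179.9  -70.    89.9] J [ -20.6   39.8   -4.6  -61.6  -89.8 -132. ] t 44.5 F [-0.2  0.6 -0.6] w 87.5
520 60 230 180 -70 90 | total [ 6.73 -0.42 -2.61  0.01  0.   -0.01] rows 8 per [0.842, -0.052, -0.327, 0.001, 0.0, -0.001]
```

```bash
p='python3 -m pendant'
$p '[[[0.84,-0.05,-0.32,0,0,0,1],[0.84,-0.05,-0.32,0,0,0,1],[0.84,-0.05,-0.32,0,0,0,1],[0.84,-0.05,-0.32,0,0,0,1],[0.84,-0.05,-0.32,0,0,0,1],[0.84,-0.05,-0.32,0,0,0,1],[0.84,-0.05,-0.32,0,0,0,1],[0.84,-0.05,-0.32,0,0,0,1]]]'| grep -E 'tcp|contact|width'
python3 plan.py "540 70 270 180 0 -176" "583 323 270 180 0 -176"  "583 323 158 180 0 -176"
```

```text
tcp_pos: [0.5199, 0.0618, 0.2308]
contact_force: [0.4, 0.2, -0.0]
gripper_width: 0.0879
now [519.9  61.8 230.8] [-179.9  -70.    89.9] J [ -21.1   26.8   -2.5  -62.1  -97.4 -145.2] t 45.3 F [ 0.4  0.2 -0. ] w 87.9
540 70 270 180 0 -176 | total [  0.59   1.8   -1.78  14.16 -13.23 -20.24] rows 24 per [0.025, 0.075, -0.074, 0.59, -0.551, -0.843]
583 323 270 180 0 -176 | total [-3.03 12.47  0.   -0.    0.   -0.  ] rows 16 per [-0.189, 0.779, 0.0, -0.0, 0.0, -0.0]
583 323 158 180 0 -176 | total [-0.  -0.   5.6 -0.   0.  -0. ] rows 8 per [-0.0, -0.0, 0.7, -0.0, 0.0, -0.0]
```

```bash
p='python3 -m pendant'
for i in 1 2 3; do $p '[[[0.025,0.075,-0.074,0.59,-0.551,-0.843,1],[0.025,0.075,-0.074,0.59,-0.551,-0.843,1],[0.025,0.075,-0.074,0.59,-0.551,-0.843,1],[0.025,0.075,-0.074,0.59,-0.551,-0.843,1],[0.025,0.075,-0.074,0.59,-0.551,-0.843,1],[0.025,0.075,-0.074,0.59,-0.551,-0.843,1],[0.025,0.075,-0.074,0.59,-0.551,-0.843,1],[0.025,0.075,-0.074,0.59,-0.551,-0.843,1]]]'>/dev/null; python3 plan.py; done
for i in 1 2; do $p '[[[-0.189,0.779,0,0,0,0,1],[-0.189,0.779,0,0,0,0,1],[-0.189,0.779,0,0,0,0,1],[-0.189,0.779,0,0,0,0,1],[-0.189,0.779,0,0,0,0,1],[-0.189,0.779,0,0,0,0,1],[-0.189,0.779,0,0,0,0,1],[-0.189,0.779,0,0,0,0,1]]]'>/dev/null;done
python3 plan.py "584 324 158 180 0 -176"; python3 - <<'E'
from m import *
c=cap('side');P=cloud(c);q=P[(P[...,2]>.15)&(P[...,2]<.21)&(P[...,0]>.55)&(P[...,0]<.61)&(abs(P[...,1]-.323)<.04)&(c['frame'].max(2)<60)];print(len(q),np.nanpercentile(q,[3,50,97],axis=0).round(3).tolist())
E
```

```text
now [532.2  55.8 240.6] [160.  -46.3 135. ] J [  -7.4   23.6    6.8  -43.7  -97.3 -132.3] t 46.1 F [ 0.1  0.3 -0.3] w 87.4
now [540.6  59.  255.1] [165.3 -21.1 159.4] J [   9.    16.9    4.3  -23.1  -88.6 -119.5] t 46.9 F [-0.3  0.1 -0.5] w 87.5
now [541.   68.9 269.1] [-1.800e+02  1.000e-01 -1.759e+02] J [ 2.790e+01  6.600e+00 -1.170e+01  1.000e-01 -7.160e+01 -1.139e+02] t 47.7 F [ 0.6  0.  -0.3] w 87.6
now [584.4 322.9 268. ] [ 180.   -0. -176.] J [  45.6   18.6    3.7   -0.   -75.2 -131.6] t 49.3 F [-0.9 -0.4  0. ] w 87.7
584 324 158 180 0 -176 | total [ 0.01  0.05  5.5   0.   -0.01 -0.  ] rows 8 per [0.002, 0.007, 0.687, 0.0, -0.001, -0.0]
46 [[0.551, 0.32, 0.183], [0.565, 0.324, 0.185], [0.568, 0.33, 0.19]]
```

```bash
p='python3 -m pendant'
$p '[[[0,0,0.69,0,0,0,0.2],[0,0,0.69,0,0,0,0.2],[0,0,0.69,0,0,0,0.2],[0,0,0.69,0,0,0,0.2],[0,0,0.69,0,0,0,0.2],[0,0,0.69,0,0,0,0.2],[0,0,0.69,0,0,0,0.2],[0,0.05,0.67,0,0,0,0.2]]]' | grep -E 'tcp|contact|width'
$p '[[[0,0,0,0,0,0,-1],[0,0,0,0,0,0,-1],[0,0,0,0,0,0,-1],[0,0,0,0,0,0,-1],[0,0,0,0,0,0,-1],[0,0,0,0,0,0,-1],[0,0,0,0,0,0,-1],[0,0,0,0,0,0,-1]]]' 12
python3 - <<'E'
import numpy as np
k=lambda a:np.array([-120*np.cos(a)+43*np.sin(a),120*np.sin(a)+43*np.cos(a)])
A=np.linspace(1.575,-.01,41)
for i in range(40):
    d=k(A[i+1])-k(A[i]);print(i,'x %.2f z %.2f'%(-d[0]/20,-d[1]/20),end=' ; ')
E
```

```text
tcp_pos: [0.584, 0.3225, 0.1568]
contact_force: [-0.9, 0.7, -0.1]
gripper_width: 0.0529
time_s: 50.95
tcp_pos: [0.5844, 0.3239, 0.1589]
eef_rot: [179.9, 0.1, -176.0]
contact_force: [-1.3, 6.5, 0.4]
gripper_width: 0.0271
gripper_force: 12.0
0 x 0.24 z -0.08 ; 1 x 0.24 z -0.07 ; 2 x 0.24 z -0.06 ; 3 x 0.25 z -0.05 ; 4 x 0.25 z -0.04 ; 5 x 0.25 z -0.03 ; 6 x 0.25 z -0.02 ; 7 x 0.25 z -0.01 ; 8 x 0.25 z -0.00 ; 9 x 0.25 z 0.01 ; 10 x 0.25 z 0.02 ; 11 x 0.25 z 0.03 ; 12 x 0.25 z 0.04 ; 13 x 0.25 z 0.05 ; 14 x 0.25 z 0.06 ; 15 x 0.24 z 0.07 ; 16 x 0.24 z 0.08 ; 17 x 0.24 z 0.09 ; 18 x 0.23 z 0.09 ; 19 x 0.23 z 0.10 ; 20 x 0.23 z 0.11 ; 21 x 0.22 z 0.12 ; 22 x 0.22 z 0.13 ; 23 x 0.21 z 0.14 ; 24 x 0.21 z 0.15 ; 25 x 0.20 z 0.16 ; 26 x 0.19 z 0.16 ; 27 x 0.19 z 0.17 ; 28 x 0.18 z 0.18 ; 29 x 0.17 z 0.18 ; 30 x 0.16 z 0.19 ; 31 x 0.16 z 0.20 ; 32 x 0.15 z 0.20 ; 33 x 0.14 z 0.21 ; 34 x 0.13 z 0.22 ; 35 x 0.12 z 0.22 ; 36 x 0.11 z 0.22 ; 37 x 0.11 z 0.23 ; 38 x 0.10 z 0.23 ; 39 x 0.09 z 0.24 ;
```

```bash
p='python3 -m pendant'
$p '[[[0.24,0,-0.08,0,0,0,-1],[0.24,0,-0.07,0,0,0,-1],[0.24,0,-0.06,0,0,0,-1],[0.25,0,-0.05,0,0,0,-1],[0.25,0,-0.04,0,0,0,-1],[0.25,0,-0.03,0,0,0,-1],[0.25,0,-0.02,0,0,0,-1],[0.25,0,-0.01,0,0,0,-1]]]' 12 | grep -E 'tcp|contact'
$p '[[[0.25,0,0,0,0,0,-1],[0.25,0,0.01,0,0,0,-1],[0.25,0,0.02,0,0,0,-1],[0.25,0,0.03,0,0,0,-1],[0.25,0,0.04,0,0,0,-1],[0.25,0,0.05,0,0,0,-1],[0.25,0,0.06,0,0,0,-1],[0.24,0,0.07,0,0,0,-1]]]' 12| grep -E 'tcp|contact'
$p '[[[0.24,0,0.08,0,0,0,-1],[0.24,0,0.09,0,0,0,-1],[0.23,0,0.09,0,0,0,-1],[0.23,0,0.10,0,0,0,-1],[0.23,0,0.11,0,0,0,-1],[0.22,0,0.12,0,0,0,-1],[0.22,0,0.13,0,0,0,-1],[0.21,0,0.14,0,0,0,-1]]]' 12| grep -E 'tcp|contact'
$p '[[[0.21,0,0.15,0,0,0,-1],[0.20,0,0.16,0,0,0,-1],[0.19,0,0.16,0,0,0,-1],[0.19,0,0.17,0,0,0,-1],[0.18,0,0.18,0,0,0,-1],[0.17,0,0.18,0,0,0,-1],[0.16,0,0.19,0,0,0,-1],[0.16,0,0.20,0,0,0,-1]]]' 12| grep -E 'tcp|contact|width'
python3 plan.py
```

```text
tcp_pos: [0.5454, 0.3212, 0.1661]
contact_force: [0.8, 5.9, -0.3]
tcp_pos: [0.5058, 0.3185, 0.1608]
contact_force: [0.6, 4.5, 1.4]
tcp_pos: [0.4694, 0.316, 0.1433]
contact_force: [0.7, 5.6, -0.1]
tcp_pos: [0.4404, 0.314, 0.1156]
contact_force: [1.5, 4.5, -0.1]
gripper_width: 0.027
now [440.4 314.  115.6] [ 1.798e+02  1.000e-01 -1.760e+02] J [  56.2   13.4  -24.7   -0.   -51.7 -142.2] t 54.1 F [ 1.5  4.5 -0.1] w 27.0
```

```bash
p='python3 -m pendant'
$p '[[[0.15,0,0.2,0,0,0,-1],[0.14,0,0.21,0,0,0,-1],[0.13,0,0.22,0,0,0,-1],[0.12,0,0.22,0,0,0,-1],[0.11,0,0.22,0,0,0,-1],[0.11,0,0.23,0,0,0,-1],[0.10,0,0.23,0,0,0,-1],[0.05,0,0.12,0,0,0,-1]]]' 12| grep -E 'tcp|contact|width'
$p '[[[0.04,0,0.1,0,0,0,-1],[0,0,0.08,0,0,0,-1],[0,0,0,0,0,0,-1],[0,0,0,0,0,0,-1],[0,0,0,0,0,0,-1],[0,0,0,0,0,0,-1],[0,0,0,0,0,0,-1],[0,0,0,0,0,0,-1]]]' 12| grep -E 'tcp|contact|width'
cat > lid.py <<'E'
from m import *
for n in('top','side'):
    c=cap(n);P=cloud(c);hsv=cv2.cvtColor(c['frame'],cv2.COLOR_BGR2HSV);h,s,v=cv2.split(hsv);Z=P[...,2]
    m=(h>80)&(h<100)&(s>120)&(Z>.061)&(Z<.11)&(P[...,0]>.37)&(P[...,0]<.56)&(P[...,1]>.2)&(P[...,1]<.42)
    m=cv2.erode(m.astype(np.uint8),np.ones((5,5)))>0
    q=P[m];A=np.c_[q[:,:2],np.ones(len(q))];k=np.linalg.lstsq(A,q[:,2],rcond=None)[0]
    print(n,len(q),k.round(3),'tilt',np.degrees(np.arctan(k[0])).round(2),'z',np.median(q[:,2]))
E
python3 lid.py
```

```text
tcp_pos: [0.4222, 0.3127, 0.0824]
contact_force: [2.1, 4.9, 0.1]
gripper_width: 0.0272
tcp_pos: [0.422, 0.3128, 0.0804]
contact_force: [-1.2, 2.3, 12.1]
gripper_width: 0.0272
top 1165 [-0.002 -0.001  0.069] tilt -0.12 z 0.06742797426194214
side 5503 [-0.001  0.004  0.066] tilt -0.04 z 0.0671186375783851
```

```bash
p='python3 -m pendant'
$p '[[[0,0,-0.05,0,0,0,-0.2],[0,0,0,0,0,0,0],[0,0,0,0,0,0,0.3],[0,0,0,0,0,0,0.3],[0,0,0,0,0,0,0.3],[0,0,0,0,0,0,0.3],[0,0,-0.5,0,0,0,0.3],[0,0,-1,0,0,0,0.3]]]' | grep -E 'tcp|contact|width'
$p '[[[0,0,-1,0,0,0,0.3],[0,0,-1,0,0,0,0.3],[0,0,-1,0,0,0,0.3],[0,0,-1,0,0,0,0.3],[0,0,-1,0,0,0,0.3],[0,0,-1,0,0,0,0.3],[0,0,-1,0,0,0,0.3],[0,0,-1,0,0,0,0.3]]]' | grep -E 'tcp|contact|width'
python3 lid.py
python3 plan.py "470 -80 300 180 0 180"
```

```text
tcp_pos: [0.4199, 0.3104, 0.1087]
contact_force: [0.3, -0.5, 0.2]
gripper_width: 0.0571
tcp_pos: [0.4206, 0.311, 0.2708]
contact_force: [0.0, 0.1, -0.4]
gripper_width: 0.057
top 2640 [-0.    -0.001  0.068] tilt -0.03 z 0.0674541964480071
side 7808 [-0.001  0.003  0.066] tilt -0.03 z 0.0671743450796875
now [421.7 312.1 272.9] [ 179.8    0.2 -176. ] J [  58.     4.3  -13.7    0.   -71.6 -144. ] t 57.5 F [-0.2 -0.   0.1] w 56.9
470 -80 300 180 0 180 | total [ -1.73 -19.68  -1.39   0.06   0.04   1.  ] rows 24 per [-0.072, -0.82, -0.058, 0.002, 0.002, 0.042]
```

```bash
p='python3 -m pendant'
for i in 1 2 3; do $p '[[[-0.072,-0.82,-0.058,0,0,0.042,1],[-0.072,-0.82,-0.058,0,0,0.042,1],[-0.072,-0.82,-0.058,0,0,0.042,1],[-0.072,-0.82,-0.058,0,0,0.042,1],[-0.072,-0.82,-0.058,0,0,0.042,1],[-0.072,-0.82,-0.058,0,0,0.042,1],[-0.072,-0.82,-0.058,0,0,0.042,1],[-0.072,-0.82,-0.058,0,0,0.042,1]]]' >/dev/null;done
cat > saws.py <<'E'
from m import *
# fit each saw from the handle cloud (dark brown) and blade/spine direction
def saws(names=('wrist','side','top')):
    for n in names:
        c=cap(n);P=cloud(c);h,s,v=cv2.split(cv2.cvtColor(c['frame'],cv2.COLOR_BGR2HSV));Z=P[...,2]
        ws=(P[...,0]>.38)&(P[...,0]<.75)&(P[...,1]>-.45)&(P[...,1]<.1)
        hb=ws&(Z>.021)&(Z<.034)&((h<14)|(h>170))&(s>80)
        cv2.imwrite(f'pics/last_{n}.png',c['frame'])
        for k,ce,st in comps(cv2.morphologyEx(hb.astype(np.uint8),cv2.MORPH_OPEN,np.ones((3,3))),60):
            b=rect(P[k]);L,W=max(b[1]),min(b[1])
            if not(50<L<90 and 18<W<36): continue
            o=b[0]
            sp=P[ws&(Z>.033)&(Z<.042)]*1000;d=np.linalg.norm(sp[:,:2]-o,axis=1);sp=sp[(d>45)&(d<140)]
            if len(sp)<20: print(n,o,'no spine');continue
            # spine points of this saw: collinear with handle axis
            a=np.radians(b[2]+(90 if b[1][1]>b[1][0] else 0));u=np.array([np.cos(a),np.sin(a)])
            r_=sp[:,:2]-o;lat=r_@[-u[1],u[0]];sp=sp[np.abs(lat)<18];
            vx,vy,x0,y0=cv2.fitLine(sp[:,:2].astype(np.float32),cv2.DIST_HUBER,0,.01,.01).ravel()
            m=sp[:,:2].mean(0)-o;dd=np.array([vx,vy]);dd*=np.sign(dd@m)
            off=(o-[x0,y0])@[-dd[1],dd[0]]
            print(n,'handle',o,b[1],'yaw %.1f'%np.degrees(np.arctan2(dd[1],dd[0])),'handle off line %.1f'%off,'far end',(((sp[:,:2]-o)@dd).max()).round(1),'mid-spine',[round(float(z),1) for z in np.array([x0,y0])+dd*((o-[x0,y0])@dd+87.5)])
if __name__=='__main__': saws()
E
python3 plan.py; python3 saws.py
```

```text
now [469.1 -82.2 297. ] [180.   -0.  179.9] J [  13.8   -1.1  -16.2   -0.   -74.9 -103.9] t 60.0 F [-0.2 -0.   0.3] w 87.9
wrist handle [472.4   9.7] [30.  67.9] yaw -10.1 handle off line 0.6 far end 139.9 mid-spine [558.5, -6.2]
wrist handle [ 492.5 -163.3] [67.9 29.2] yaw 10.4 handle off line 0.3 far end 139.9 mid-spine [578.6, -147.7]Traceback (most recent call last):
  File "saws.py", line 22, in <module>
    if __name__=='__main__': saws()
                             ~~~~^^
  File "saws.py", line 18, in saws
    vx,vy,x0,y0=cv2.fitLine(sp[:,:2].astype(np.float32),cv2.DIST_HUBER,0,.01,.01).ravel()
                ~~~~~~~~~~~^^^^^^^^^^^^^^^^^^^^^^^^^^^^^^^^^^^^^^^^^^^^^^^^^^^^^^
cv2.error: OpenCV(4.12.0) /io/opencv/modules/imgproc/src/linefit.cpp:50: error: (-215:Assertion failed) count > 0 in function 'fitLine2D_wods'
```

```bash
sed -i 's/            vx,vy,x0,y0=cv2/            if len(sp)<9: print(n,"h",b,"few");continue\n            vx,vy,x0,y0=cv2/' saws.py; python3 saws.py; python3 - <<'E'
from m import *
# block: slots from wrist/side/top by gaps in top surface
for n in('side','top'):
    c=cap(n);P=cloud(c);Z=P[...,2];m=(Z>.024)&(Z<.034)&(abs(P[...,0]-.506)<.06)&(abs(P[...,1]+.32)<.11)
    q=P[m][:,:2]*1000
    for k,ce,st in comps(m,100):
        print(n,rect(P[k]),st[4])
E
```

```text
wrist handle [472.6   9.4] [30.1 67.9] yaw -10.0 handle off line 0.5 far end 139.9 mid-spine [558.7, -6.3]
wrist handle [ 492.6 -163.5] [68.  29.4] yaw 10.4 handle off line -0.0 far end 139.9 mid-spine [578.7, -147.7]
wrist h (array([ 500.3, -248.3]), array([69.8, 22.8]), 5.2) few
wrist [ 512.9 -392.3] no spine
wrist handle [515.8 -72.5] [67.9 28.9] yaw 1.7 handle off line 0.4 far end 124.8 mid-spine [603.3, -70.4]
side handle [ 489.9 -159.3] [63.7 26.4] yaw 10.2 handle off line 1.2 far end 138.7 mid-spine [576.2, -145.1]
side handle [513.1 -68.6] [65.5 28.7] yaw 2.4 handle off line 2.9 far end 139.7 mid-spine [600.6, -67.8]
side handle [470.   13.8] [28.5 65.6] yaw -9.8 handle off line 2.0 far end 139.8 mid-spine [555.9, -3.0]
top h (array([ 513.7, -393.3]), array([69.5, 23.1]), 6.0) few
top h (array([ 485.8, -164.5]), array([54.6, 28.6]), 10.9) few
top h (array([472.2,  10.1]), array([28.5, 66.6]), 80.9) few
side (array([ 511.8, -392.7]), array([69.8, 23.6]), 7.8) 138
side (array([ 507.1, -345.6]), array([69. , 49.4]), 5.5) 319
side (array([ 502.4, -287.2]), array([69.8, 47.8]), 3.1) 346
side (array([ 497.6, -243.2]), array([68.8, 24.8]), 6.9) 183
top (array([ 513.5, -392.8]), array([69. , 24.1]), 8.1) 349
top (array([ 509.2, -348.7]), array([69.6, 50.7]), 5.4) 770
top (array([ 504.6, -291.2]), array([71.1, 48.3]), 5.0) 642
top (array([ 482.5, -248.9]), array([34.5, 21.4]), 7.2) 164
```

```bash
python3 plan.py "516.2 -159.2 90 180 0 -169.6" "516.2 -159.2 1 180 0 -169.6" "516.2 -159.2 80 180 0 -169.6" "442.4 -384.1 80 180 0 -175"
```

```text
now [469.2 -80.7 296.9] [180.  -0. 180.] J [  14.    -1.1  -16.2   -0.   -74.9 -104. ] t 60.2 F [-0.2 -0.  -0.2] w 87.7
516.2 -159.2 90 180 0 -169.6 | total [-1.990e+00 -4.130e+00  1.034e+01  0.000e+00 -1.000e-02 -2.610e+00] rows 16 per [-0.125, -0.258, 0.646, 0.0, -0.001, -0.163]
516.2 -159.2 1 180 0 -169.6 | total [ 0.    0.    4.45  0.    0.   -0.  ] rows 8 per [0.0, 0.0, 0.556, 0.0, 0.0, -0.0]
516.2 -159.2 80 180 0 -169.6 | total [ 0.    0.   -3.95  0.    0.   -0.  ] rows 8 per [0.0, 0.0, -0.494, 0.0, 0.0, -0.0]
442.4 -384.1 80 180 0 -175 | total [  5.17 -10.65  -0.     0.    -0.     1.35] rows 16 per [0.323, -0.666, -0.0, 0.0, -0.0, 0.084]
```

```bash
p='python3 -m pendant'
for i in 1 2; do $p '[[[-0.125,-0.258,0.646,0,0,-0.163,0.2],[-0.125,-0.258,0.646,0,0,-0.163,0.2],[-0.125,-0.258,0.646,0,0,-0.163,0.2],[-0.125,-0.258,0.646,0,0,-0.163,0.2],[-0.125,-0.258,0.646,0,0,-0.163,0.2],[-0.125,-0.258,0.646,0,0,-0.163,0.2],[-0.125,-0.258,0.646,0,0,-0.163,0.2],[-0.125,-0.258,0.646,0,0,-0.163,0.2]]]' >/dev/null;done
$p '[[[0,0,0.7,0,0,0,0.2],[0,0,0.8,0,0,0,0.2],[0,0,0.8,0,0,0,0.2],[0,0,0.8,0,0,0,0.2],[0,0,0.6,0,0,0,0.2],[0,0,0.4,0,0,0,0.2],[0,0,0.3,0,0,0,0.2],[0,0,0,0,0,0,0.2]]]' | grep -E 'tcp|contact|width'
python3 plan.py "516.2 -159.2 1 180 0 -169.6"
$p '[[[0,0,0,0,0,0,-1],[0,0,0,0,0,0,-1],[0,0,0,0,0,0,-1],[0,0,0,0,0,0,-1],[0,0,0,0,0,0,-1],[0,0,0,0,0,0,-1],[0,0,0,0,0,0,-1],[0,0,0,0,0,0,-1]]]' 20
```

```text
tcp_pos: [0.5156, -0.1596, 0.0015]
contact_force: [0.8, -0.2, -0.5]
gripper_width: 0.0526
now [ 515.6 -159.6    1.5] [ 1.800e+02 -1.000e-01 -1.696e+02] J [  3.6  22.3 -31.   -0.  -36.8 -83.2] t 62.6 F [ 0.8 -0.2 -0.5] w 52.6
516.2 -159.2 1 180 0 -169.6 | total [-0.03  0.02  0.03  0.   -0.02 -0.  ] rows 8 per [-0.004, 0.002, 0.003, 0.001, -0.003, -0.0]
time_s: 63.45
tcp_pos: [0.5162, -0.1595, 0.0026]
eef_rot: [180.0, -0.0, -169.6]
contact_force: [-0.7, 0.7, 5.7]
gripper_width: 0.03
gripper_force: 20.0
```

```bash
p='python3 -m pendant'
$p '[[[0,0,-0.2,0,0,0,-1],[0,0,-0.5,0,0,0,-1],[0,0,-0.6,0,0,0,-1],[0,0,-0.6,0,0,0,-1],[0,0,-0.6,0,0,0,-1],[0,0,-0.6,0,0,0,-1],[0,0,-0.5,0,0,0,-1],[0,0,-0.3,0,0,0,-1]]]' 20|grep -E 'tcp|contact'
for i in 1 2; do $p '[[[0.323,-0.666,0,0,0,0.084,-1],[0.323,-0.666,0,0,0,0.084,-1],[0.323,-0.666,0,0,0,0.084,-1],[0.323,-0.666,0,0,0,0.084,-1],[0.323,-0.666,0,0,0,0.084,-1],[0.323,-0.666,0,0,0,0.084,-1],[0.323,-0.666,0,0,0,0.084,-1],[0.323,-0.666,0,0,0,0.084,-1]]]' >/dev/null;done
$p '[[[0,0,0,0,0,0,-1],[0,0,0,0,0,0,-1],[0,0,0,0,0,0,-1],[0,0,0,0,0,0,-1],[0,0,0,0,0,0,-1],[0,0,0,0,0,0,-1],[0,0,0,0,0,0,-1],[0,0,0,0,0,0,-1]]]' 20|grep -E 'tcp|contact|width'
python3 plan.py "442.4 -384.1 80 180 0 -175 8"; python3 - <<'E'
from m import *
for n in('side','wrist','top'):
    c=cap(n);P=cloud(c)*1000;Z=P[...,2]
    m=(Z>105)&(Z<125)&(P[...,0]>490)&(P[...,0]<590)&(abs(P[...,1]+380)<30)
    if m.sum()>20: 
        q=P[m];vx,vy,x0,y0=cv2.fitLine(q[:,:2].astype(np.float32),cv2.DIST_HUBER,0,.01,.01).ravel();print(n,'spine yaw',np.degrees(np.arctan(vy/vx)),'y at x=512',y0+(512-x0)*vy/vx,'xmax',q[:,0].max(),len(q),'z',np.median(q[:,2]))
    m=(Z>24)&(Z<34)&(abs(P[...,0]-506)<60)&(abs(P[...,1]+320)<100)
    for k,ce,st in comps(m,100): print(n,rect(P[k]/1000),st[4])
cv2.imwrite('pics/wb.png',cap('wrist')['frame'])
E
```

```text
tcp_pos: [0.5164, -0.1596, 0.0815]
contact_force: [0.2, 0.4, -1.3]
tcp_pos: [0.4428, -0.3846, 0.0802]
contact_force: [0.6, 0.6, -0.6]
gripper_width: 0.0296
now [ 442.8 -384.6   80.2] [ 180.   -0. -175.] J [-21.9  19.8 -21.    0.  -49.3 -63.1] t 66.7 F [ 0.6  0.6 -0.6] w 29.6
442.4 -384.1 80 180 0 -175 8 | total [ 0.02  0.03  0.01  0.   -0.01  0.01] rows 8 per [0.002, 0.003, 0.001, 0.0, -0.001, 0.001]
side spine yaw 4.87664 y at x=512 -375.8289 xmax 555.7453452508787 113 z 110.92386113634501
side (array([ 512.1, -390.9]), array([69.2, 26.9]), 3.4) 151
side (array([ 506.6, -346.6]), array([68.9, 48.6]), 3.8) 322
side (array([ 502.1, -286.4]), array([69.6, 47.2]), 4.0) 353
side (array([ 497.8, -244.2]), array([68.6, 21.6]), 7.2) 183
wrist (array([ 465.7, -243. ]), array([9.2, 4.3]), 55.8) 105
wrist (array([ 532.2, -392.8]), array([31.8, 20. ]), 4.7) 1268
wrist (array([ 528.7, -358.1]), array([30.2, 31.4]), 10.5) 1551
```

View pics/wb.png

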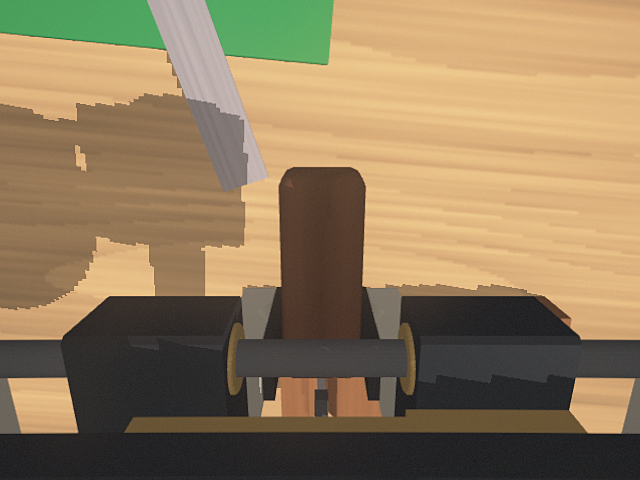

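```bash
p='python3 -m pendant'
$p '[[[0,0.025,0.5,0,0,0,-1],[0,0.025,0.5,0,0,0,-1],[0,0,0.45,0,0,0,-1],[0,0,0.3,0,0,0,-1],[0,0,0.25,0,0,0,-1],[0,0,0.2,0,0,0,-1],[0,0,0.2,0,0,0,-1],[0,0,0,0,0,0,-1]]]' 20|grep -E 'tcp|contact'
$p '[[[0,0,0.2,0,0,0,-1],[0,0,0.2,0,0,0,-1],[0,0,0.2,0,0,0,-1],[0,0,0.2,0,0,0,-1],[0,0,0.2,0,0,0,-1],[0,0,0.2,0,0,0,-1],[0,0,0.1,0,0,0,-1],[0,0,0,0,0,0,-1]]]' 20|grep -E 'tcp|contact|rot'
python3 plan.py
```

```text
tcp_pos: [0.4424, -0.3836, 0.0317]
contact_force: [-0.5, 0.6, -0.8]
tcp_pos: [0.4424, -0.3837, 0.0058]
eef_rot: [180.0, -0.1, -175.0]
contact_force: [0.3, -1.3, -0.8]
now [ 442.4 -383.7    5.8] [ 1.80e+02 -1.00e-01 -1.75e+02] J [-21.8  25.2 -24.9   0.  -40.  -63.2] t 68.5 F [ 0.3 -1.3 -0.8] w 29.8
```

```bash
p='python3 -m pendant'
$p '[[[0,0,0.08,0,0,0,-1],[0,0,0.06,0,0,0,-1],[0,0,0.04,0,0,0,-1],[0,0,0,0,0,0,-1],[0,0,0,0,0,0,-1],[0,0,0,0,0,0,0],[0,0,0,0,0,0,0],[0,0,0,0,0,0,0]]]' 20|grep -E 'tcp|contact|width'
$p '[[[0,0,0,0,0,0,0],[0,0,-0.3,0,0,0,0],[0,0,-0.6,0,0,0,0],[0,0,-1,0,0,0,0.2],[0,0,-1,0,0,0,0.2],[0,0,-1,0,0,0,0.2],[0,0,-1,0,0,0,0.2],[0,0,-1,0,0,0,0.2]]]' 20|grep -E 'tcp|contact|width'
python3 plan.py "505 -240 250 180 0 -178"
python3 saws.py | grep -E 'side|top'
```

```text
tcp_pos: [0.4427, -0.3838, 0.0027]
contact_force: [0.3, 0.4, -0.1]
gripper_width: 0.0432
tcp_pos: [0.4428, -0.3839, 0.1228]
contact_force: [0.4, -0.5, 0.1]
gripper_width: 0.0525
now [ 442.8 -383.9  122.8] [-180.    0. -175.] J [-21.8  17.  -18.5   0.  -54.5 -63.2] t 70.0 F [ 0.4 -0.5  0.1] w 52.5
505 -240 250 180 0 -178 | total [-3.55  6.99 -6.36 -0.01  0.    0.75] rows 8 per [-0.443, 0.873, -0.795, -0.001, 0.001, 0.094]
side handle [ 415.7 -380.9] [63.3 28.9] yaw 4.2 handle off line 1.6 far end 139.9 mid-spine [503.1, -376.1]
side h (array([ 497.9, -245.3]), array([63.5, 22.2]), 4.6) few
side handle [513.  -68.3] [64.9 28. ] yaw 1.9 handle off line 2.2 far end 139.8 mid-spine [600.5, -67.6]
side handle [469.9  13.5] [27.9 66.3] yaw -9.7 handle off line 1.7 far end 139.2 mid-spine [555.9, -2.9]
top handle [515.4 -72.4] [66.3 28.7] yaw 1.8 handle off line 0.3 far end 140.0 mid-spine [602.9, -70.0]
top handle [472.    9.7] [28.4 67.1] yaw -10.0 handle off line -0.1 far end 140.0 mid-spine [558.2, -5.3]
```

```bash
python3 plan.py "539.6 -71.7 95 180 0 -178.2" "539.6 -71.7 2 180 0 -178.2" "539.6 -71.7 82 180 0 -178.2" "432.6 -268.2 80 180 0 -175"
```

```text
now [ 443.8 -384.3  123.2] [-179.9    0.2 -175. ] J [-21.8  17.  -18.5   0.  -54.3 -63.2] t 70.2 F [-0.3 -0.1 -0.8] w 52.4
539.6 -71.7 95 180 0 -178.2 | total [-5.71 15.32  1.4  -0.03  0.04  0.81] rows 16 per [-0.357, 0.957, 0.088, -0.002, 0.003, 0.05]
539.6 -71.7 2 180 0 -178.2 | total [ 0.   -0.    4.65 -0.   -0.   -0.  ] rows 8 per [0.0, -0.0, 0.581, -0.0, -0.0, -0.0]
539.6 -71.7 82 180 0 -178.2 | total [ 0.  0. -4. -0. -0. -0.] rows 8 per [0.0, 0.0, -0.5, -0.0, -0.0, -0.0]
432.6 -268.2 80 180 0 -175 | total [ 5.92 -9.49  0.1   0.    0.   -0.8 ] rows 16 per [0.37, -0.593, 0.006, 0.0, 0.0, -0.05]
```

```bash
p='python3 -m pendant'
for i in 1 2; do $p '[[[-0.357,0.957,0.088,0,0,0.05,0.2],[-0.357,0.957,0.088,0,0,0.05,0.2],[-0.357,0.957,0.088,0,0,0.05,0.2],[-0.357,0.957,0.088,0,0,0.05,0.2],[-0.357,0.957,0.088,0,0,0.05,0.2],[-0.357,0.957,0.088,0,0,0.05,0.2],[-0.357,0.957,0.088,0,0,0.05,0.2],[-0.357,0.957,0.088,0,0,0.05,0.2]]]' >/dev/null;done
$p '[[[0,0,0,0,0,0,0.2],[0,0,0.8,0,0,0,0.2],[0,0,0.8,0,0,0,0.2],[0,0,0.8,0,0,0,0.2],[0,0,0.8,0,0,0,0.2],[0,0,0.6,0,0,0,0.2],[0,0,0.5,0,0,0,0.2],[0,0,0.3,0,0,0,0.2]]]' | grep -E 'tcp|contact|width'
python3 plan.py "539.6 -71.7 2 180 0 -178.2"
$p '[[[0,0,0,0,0,0,0.2],[0,0,0,0,0,0,-1],[0,0,0,0,0,0,-1],[0,0,0,0,0,0,-1],[0,0,0,0,0,0,-1],[0,0,0,0,0,0,-1],[0,0,0,0,0,0,-1],[0,0,0,0,0,0,-1]]]' 20
python3 plan.py
```

```text
tcp_pos: [0.5375, -0.0714, -0.0004]
contact_force: [-0.0, 0.5, 0.3]
gripper_width: 0.0529
now [ 5.375e+02 -7.140e+01 -4.000e-01] [-1.800e+02 -1.000e-01 -1.782e+02] J [  13.1   22.7  -30.8   -0.   -36.7 -101.3] t 72.6 F [-0.   0.5  0.3] w 52.9
539.6 -71.7 2 180 0 -178.2 | total [-0.1  -0.02 -0.12 -0.   -0.02  0.  ] rows 8 per [-0.013, -0.002, -0.015, -0.0, -0.003, 0.0]
time_s: 73.4
tcp_pos: [0.5382, -0.0711, 0.0009]
eef_rot: [180.0, -0.0, -178.2]
contact_force: [-1.6, 0.9, 5.5]
gripper_width: 0.03
gripper_force: 20.0
now [538.2 -71.1   0.9] [ 180.    -0.  -178.2] J [  13.2   22.5  -30.7   -0.   -36.7 -101.3] t 73.4 F [-1.6  0.9  5.5] w 30.0
```

```bash
p='python3 -m pendant'
$p '[[[0,0,-0.2,0,0,0,-1],[0,0,-0.5,0,0,0,-1],[0,0,-0.6,0,0,0,-1],[0,0,-0.6,0,0,0,-1],[0,0,-0.6,0,0,0,-1],[0,0,-0.6,0,0,0,-1],[0,0,-0.5,0,0,0,-1],[0,0,-0.4,0,0,0,-1]]]' 20|grep -E 'tcp|contact'
for i in 1 2; do $p '[[[0.37,-0.595,0,0,0,-0.05,-1],[0.37,-0.595,0,0,0,-0.05,-1],[0.37,-0.595,0,0,0,-0.05,-1],[0.37,-0.595,0,0,0,-0.05,-1],[0.37,-0.595,0,0,0,-0.05,-1],[0.37,-0.595,0,0,0,-0.05,-1],[0.37,-0.595,0,0,0,-0.05,-1],[0.37,-0.595,0,0,0,-0.05,-1]]]' >/dev/null;done
$p '[[[0,0,0,0,0,0,-1],[0,0,0,0,0,0,-1],[0,0,0,0,0,0,-1],[0,0,0,0,0,0,-1],[0,0,0,0,0,0,-1],[0,0,0,0,0,0,-1],[0,0,0,0,0,0,-1],[0,0,0,0,0,0,-1]]]' 20|grep -E 'tcp|contact|width'
python3 plan.py "431.2 -268.3 80 180 0 -175 8"; python3 - <<'E'
from m import *
for n in('side',):
    c=cap(n);P=cloud(c)*1000;Z=P[...,2]
    m=(Z>105)&(Z<125)&(P[...,0]>480)&(P[...,0]<590)&(abs(P[...,1]+263)<30)
    q=P[m];vx,vy,x0,y0=cv2.fitLine(q[:,:2].astype(np.float32),cv2.DIST_HUBER,0,.01,.01).ravel();print(n,'spine yaw',np.degrees(np.arctan(vy/vx)),'y at x=500',y0+(500-x0)*vy/vx,'xmax',q[:,0].max(),len(q),'want',-316.9+57.8)
E
```

```text
tcp_pos: [0.5382, -0.0711, 0.0816]
contact_force: [0.1, -0.8, -0.8]
tcp_pos: [0.4308, -0.2679, 0.0805]
contact_force: [0.1, 0.6, -0.7]
gripper_width: 0.0299
now [ 430.8 -267.9   80.5] [ 180.   -0. -175.] J [ -9.7  13.1 -30.9   0.  -46.  -75.3] t 76.6 F [ 0.1  0.6 -0.7] w 29.9
431.2 -268.3 80 180 0 -175 8 | total [-0.02 -0.02  0.02  0.   -0.01  0.01] rows 8 per [-0.002, -0.003, 0.003, 0.0, -0.001, 0.001]
side spine yaw 5.272326 y at x=500 -258.6559 xmax 546.5264966336962 142 want -259.09999999999997
```

Lined up with the slot; lowering.

```bash
p='python3 -m pendant'
$p '[[[-0.02,-0.02,0.5,0,0,0,-1],[0,0,0.5,0,0,0,-1],[0,0,0.45,0,0,0,-1],[0,0,0.3,0,0,0,-1],[0,0,0.25,0,0,0,-1],[0,0,0.2,0,0,0,-1],[0,0,0.2,0,0,0,-1],[0,0,0,0,0,0,-1]]]' 20|grep -E 'tcp|contact'
$p '[[[0,0,0.2,0,0,0,-1],[0,0,0.2,0,0,0,-1],[0,0,0.2,0,0,0,-1],[0,0,0.2,0,0,0,-1],[0,0,0.2,0,0,0,-1],[0,0,0.2,0,0,0,-1],[0,0,0.1,0,0,0,-1],[0,0,0,0,0,0,-1]]]' 20|grep -E 'tcp|contact|rot'
$p '[[[0,0,0.1,0,0,0,-1],[0,0,0.08,0,0,0,-1],[0,0,0.08,0,0,0,-1],[0,0,0,0,0,0,-1],[0,0,0,0,0,0,-1],[0,0,0,0,0,0,-1],[0,0,0,0,0,0,0],[0,0,0,0,0,0,0]]]' 20|grep -E 'tcp|contact|width'
$p '[[[0,0,0,0,0,0,0],[0,0,0,0,0,0,0],[0,0,-0.6,0,0,0,0],[0,0,-1,0,0,0,0.2],[0,0,-1,0,0,0,0.2],[0,0,-1,0,0,0,0.2],[0,0,-1,0,0,0,0.2],[0,0,-1,0,0,0,0.2]]]' 20|grep -E 'tcp|contact|width'
python3 saws.py | grep -E 'side|top'
```

```text
tcp_pos: [0.4309, -0.2683, 0.032]
contact_force: [0.1, -0.4, -1.7]
tcp_pos: [0.4309, -0.2683, 0.0061]
eef_rot: [180.0, -0.1, -175.0]
contact_force: [-0.4, -0.2, -2.0]
tcp_pos: [0.4313, -0.2684, 0.0014]
contact_force: [-1.1, -0.5, 0.3]
gripper_width: 0.0403
tcp_pos: [0.4312, -0.2684, 0.1151]
contact_force: [0.5, -0.0, 0.4]
gripper_width: 0.0525
side handle [ 409.1 -266.5] [57.1 27.9] yaw 4.9 handle off line 2.2 far end 137.8 mid-spine [496.5, -261.2]
side h (array([ 497.8, -243.5]), array([67.9, 21.3]), 4.7) few
side handle [469.7  13.6] [27.8 65.6] yaw -10.9 handle off line 0.2 far end 139.3 mid-spine [555.6, -3.1]
top handle [472.   10.1] [28.1 67.2] yaw -10.1 handle off line 0.2 far end 139.0 mid-spine [558.1, -5.4]
```

```bash
python3 plan.py "495.9 5.5 95 180 0 -190" "495.9 5.5 2 180 0 -190" "495.9 5.5 90 180 0 -190" "560 -170 90 180 0 -190" "560 -170 90 180 0 -62"
```

```text
now [ 432.2 -268.6  115.4] [-179.9    0.2 -175. ] J [ -9.7  10.6 -28.6   0.  -50.7 -75.3] t 80.0 F [ 0.6 -0.  -0.7] w 52.6
495.9 5.5 95 180 0 -190 | total [-2.590e+00  1.387e+01  1.020e+00 -1.000e-02  4.000e-02  3.760e+00] rows 16 per [-0.162, 0.867, 0.064, -0.001, 0.003, 0.235]
495.9 5.5 2 180 0 -190 | total [-0.    0.    4.65 -0.    0.   -0.  ] rows 8 per [-0.0, 0.0, 0.581, -0.0, 0.0, -0.0]
495.9 5.5 90 180 0 -190 | total [-0.   0.  -4.4 -0.   0.  -0. ] rows 8 per [-0.0, 0.0, -0.55, -0.0, 0.0, -0.0]
560 -170 90 180 0 -190 | total [-4.68 -8.09 -0.   -0.    0.   -0.  ] rows 16 per [-0.293, -0.505, -0.0, -0.0, 0.0, -0.0]
560 -170 90 180 0 -62 | total [ -0.   0.   0.   0.   0. -32.] rows 32 per [-0.0, 0.0, 0.0, 0.0, 0.0, -1.0]
```

```bash
p='python3 -m pendant'
for i in 1 2; do $p '[[[-0.162,0.867,0.064,0,0,0.235,0.2],[-0.162,0.867,0.064,0,0,0.235,0.2],[-0.162,0.867,0.064,0,0,0.235,0.2],[-0.162,0.867,0.064,0,0,0.235,0.2],[-0.162,0.867,0.064,0,0,0.235,0.2],[-0.162,0.867,0.064,0,0,0.235,0.2],[-0.162,0.867,0.064,0,0,0.235,0.2],[-0.162,0.867,0.064,0,0,0.235,0.2]]]' >/dev/null;done
$p '[[[0,0,0,0,0,0,0.2],[0,0,0.8,0,0,0,0.2],[0,0,0.8,0,0,0,0.2],[0,0,0.8,0,0,0,0.2],[0,0,0.8,0,0,0,0.2],[0,0,0.6,0,0,0,0.2],[0,0,0.45,0,0,0,0.2],[0,0,0.3,0,0,0,0.2]]]' | grep -E 'tcp|contact|width'
python3 plan.py "495.9 5.5 2 180 0 -190"
$p '[[[0,0,0,0,0,0,0.2],[0,0,0,0,0,0,-1],[0,0,0,0,0,0,-1],[0,0,0,0,0,0,-1],[0,0,0,0,0,0,-1],[0,0,0,0,0,0,-1],[0,0,0,0,0,0,-1],[0,0,0,0,0,0,-1]]]' 20
python3 plan.py
```

```text
tcp_pos: [0.4921, 0.0058, 0.0011]
contact_force: [-1.2, -0.5, -0.3]
gripper_width: 0.0527
now [492.1   5.8   1.1] [-1.8e+02 -1.0e-01  1.7e+02] J [  23.6   18.9  -37.1   -0.   -34.  -123.6] t 82.4 F [-1.2 -0.5 -0.3] w 52.7
495.9 5.5 2 180 0 -190 | total [-0.19  0.02 -0.05 -0.01 -0.02 -0.01] rows 8 per [-0.024, 0.003, -0.006, -0.001, -0.003, -0.001]
time_s: 83.2
tcp_pos: [0.4929, 0.0064, 0.0022]
eef_rot: [180.0, -0.0, 170.0]
contact_force: [-1.5, 1.3, 5.6]
gripper_width: 0.0297
gripper_force: 20.0
now [492.9   6.4   2.2] [180.  -0. 170.] J [  23.6   18.8  -37.1   -0.   -34.1 -123.6] t 83.2 F [-1.5  1.3  5.6] w 29.7
```

```bash
p='python3 -m pendant'
$p '[[[0,0,-0.2,0,0,0,-1],[0,0,-0.5,0,0,0,-1],[0,0,-0.7,0,0,0,-1],[0,0,-0.7,0,0,0,-1],[0,0,-0.7,0,0,0,-1],[0,0,-0.6,0,0,0,-1],[0,0,-0.6,0,0,0,-1],[0,0,-0.4,0,0,0,-1]]]' 20|grep -E 'tcp|contact'
for i in 1 2; do $p '[[[-0.293,-0.505,0,0,0,0,-1],[-0.293,-0.505,0,0,0,0,-1],[-0.293,-0.505,0,0,0,0,-1],[-0.293,-0.505,0,0,0,0,-1],[-0.293,-0.505,0,0,0,0,-1],[-0.293,-0.505,0,0,0,0,-1],[-0.293,-0.505,0,0,0,0,-1],[-0.293,-0.505,0,0,0,0,-1]]]' >/dev/null;done
for i in 1 2 3 4 5 6; do $p '[[[0,0,0,0,0,-1,-1],[0,0,0,0,0,-1,-1],[0,0,0,0,0,-1,-1],[0,0,0,0,0,-1,-1],[0,0,0,0,0,-1,-1],[0,0,0,0,0,-1,-1],[0,0,0,0,0,-1,-1],[0,0,0,0,0,-1,-1]]]' >/dev/null;done
python3 plan.py "578.9 -313.7 85 180 0 5"
```

```text
tcp_pos: [0.4929, 0.0063, 0.0912]
contact_force: [-0.6, -0.5, -1.3]
now [ 557.  -169.7   89.6] [-1.8e+02  1.0e-01  2.1e+00] J [  2.3  18.8 -21.   -0.  -50.3  89.9] t 90.4 F [ 0.6 -0.1 -0.2] w 30.2
578.9 -313.7 85 180 0 5 | total [ 0.65  7.26  0.23 -0.    0.01 -0.72] rows 8 per [0.081, 0.907, 0.029, -0.0, 0.002, -0.09]
```

```bash
p='python3 -m pendant'
$p '[[[0.081,0.907,0.03,0,0,-0.09,-1],[0.081,0.907,0.03,0,0,-0.09,-1],[0.081,0.907,0.03,0,0,-0.09,-1],[0.081,0.907,0.03,0,0,-0.09,-1],[0.081,0.907,0.03,0,0,-0.09,-1],[0.081,0.907,0.03,0,0,-0.09,-1],[0.081,0.907,0.03,0,0,-0.09,-1],[0.081,0.907,0.03,0,0,-0.09,-1]]]' 20|grep tcp
$p '[[[0,0,0,0,0,0,-1],[0,0,0,0,0,0,-1],[0,0,0,0,0,0,-1],[0,0,0,0,0,0,-1],[0,0,0,0,0,0,-1],[0,0,0,0,0,0,-1],[0,0,0,0,0,0,-1],[0,0,0,0,0,0,-1]]]' 20|grep -E 'tcp|contact|width'
python3 plan.py "578.9 -313.7 85 180 0 5 8"; python3 - <<'E'
from m import *
for n in('side','top','wrist'):
    c=cap(n);P=cloud(c)*1000;Z=P[...,2]
    m=(Z>108)&(Z<128)&(P[...,0]>455)&(P[...,0]<545)&(abs(P[...,1]+320)<30)
    q=P[m]
    if len(q)<20: print(n,len(q));continue
    vx,vy,x0,y0=cv2.fitLine(q[:,:2].astype(np.float32),cv2.DIST_HUBER,0,.01,.01).ravel();print(n,'spine yaw',np.degrees(np.arctan(vy/vx)),'y at x=505',y0+(505-x0)*vy/vx,'xmin',q[:,0].min(),len(q),'want side -316.9, top -320')
E
```

```text
tcp_pos: [0.578, -0.3147, 0.0847]
tcp_pos: [0.578, -0.3132, 0.0849]
contact_force: [0.1, -0.3, -1.3]
gripper_width: 0.0299
now [ 578.  -313.2   84.9] [-180.     0.     4.9] J [-11.5  25.2 -11.3   0.  -53.5 106.3] t 92.0 F [ 0.1 -0.3 -1.3] w 29.9
578.9 -313.7 85 180 0 5 8 | total [ 0.04  0.03 -0.   -0.    0.01 -0.03] rows 8 per [0.005, 0.004, -0.0, -0.0, 0.001, -0.004]
side spine yaw 4.9499717 y at x=505 -316.2172 xmin 458.7949301617799 162 want side -316.9, top -320
top spine yaw 3.7706609 y at x=505 -318.535 xmin 459.64518597766414 187 want side -316.9, top -320
wrist 0
```

```bash
p='python3 -m pendant'
$p '[[[0.04,0.035,0.5,0,0,-0.03,-1],[0,0,0.5,0,0,0,-1],[0,0,0.45,0,0,0,-1],[0,0,0.4,0,0,0,-1],[0,0,0.3,0,0,0,-1],[0,0,0.25,0,0,0,-1],[0,0,0.2,0,0,0,-1],[0,0,0,0,0,0,-1]]]' 20|grep -E 'tcp|contact'
$p '[[[0,0,0.2,0,0,0,-1],[0,0,0.2,0,0,0,-1],[0,0,0.2,0,0,0,-1],[0,0,0.2,0,0,0,-1],[0,0,0.2,0,0,0,-1],[0,0,0.2,0,0,0,-1],[0,0,0.1,0,0,0,-1],[0,0,0,0,0,0,-1]]]' 20|grep -E 'tcp|contact|rot'
$p '[[[0,0,0.1,0,0,0,-1],[0,0,0.08,0,0,0,-1],[0,0,0.06,0,0,0,-1],[0,0,0,0,0,0,-1],[0,0,0,0,0,0,-1],[0,0,0,0,0,0,-1],[0,0,0,0,0,0,-1],[0,0,0,0,0,0,-1]]]' 20|grep -E 'tcp|contact|width'
```

```text
tcp_pos: [0.5785, -0.3139, 0.0323]
contact_force: [-0.5, 0.2, -0.9]
tcp_pos: [0.5785, -0.3139, 0.0064]
eef_rot: [-180.0, 0.1, 5.0]
contact_force: [-0.3, 0.2, -1.0]
tcp_pos: [0.5788, -0.314, 0.0022]
contact_force: [0.1, 0.6, 3.0]
gripper_width: 0.0296
```

Seated. I release, retreat and check the whole scene.

```bash
p='python3 -m pendant'
$p '[[[0,0,0,0,0,0,0],[0,0,0,0,0,0,0],[0,0,0,0,0,0,0],[0,0,0,0,0,0,0],[0,0,-0.4,0,0,0,0],[0,0,-1,0,0,0,0],[0,0,-1,0,0,0,0],[0,0,-1,0,0,0,0]]]' 20|grep -E 'tcp|contact|width'
for i in 1 2; do $p '[[[-0.2,0.6,-0.7,0,0,0,0],[-0.2,0.6,-0.7,0,0,0,0],[-0.2,0.6,-0.7,0,0,0,0],[-0.2,0.6,-0.7,0,0,0,0],[-0.2,0.6,-0.7,0,0,0,0],[-0.2,0.6,-0.7,0,0,0,0],[-0.2,0.6,-0.7,0,0,0,0],[-0.2,0.6,-0.7,0,0,0,0]]]' 20|grep -E 'tcp|contact';done
python3 lid.py; python3 - <<'E'
from m import *
for n in('side','top'):
    c=cap(n);cv2.imwrite(f'pics/{n}F.png',c['frame']);P=cloud(c)*1000;Z=P[...,2]
    for yy,s in((-375,1),(-262,1),(-318,-1)):
        m=(Z>31)&(Z<48)&(abs(P[...,0]-505)<56)&(abs(P[...,1]-yy)<12);q=P[m]
        print(n,yy,len(q),'x',np.nanpercentile(q[:,0],[1,99]).round() if len(q)>9 else '', 'spine z',np.percentile(q[:,2],[50,95]).round(1) if len(q)>9 else '')
    for nm,(x,y),w in (('beaker',(528,151),50),('glue',(706,-33),50),('tape',(699,-153),60),('sand',(361,-57),60),('offcut',(361,141),80)):
        m=(Z>8)&(Z<130)&(abs(P[...,0]-x)<w)&(abs(P[...,1]-y)<w)
        if m.sum()>20: print(n,nm,rect(P[m]/1000),np.percentile(Z[m],98).round())
E
```

```text
tcp_pos: [0.5789, -0.3141, 0.0714]
contact_force: [-0.1, -0.0, 0.3]
gripper_width: 0.0439
tcp_pos: [0.5551, -0.4129, 0.1834]
contact_force: [0.8, 0.6, -0.5]
tcp_pos: [0.5315, -0.5112, 0.2954]
contact_force: [0.5, 0.0, 0.7]
top 4876 [ 0.    -0.001  0.068] tilt 0.02 z 0.06745942006638128
side 8878 [0.001 0.003 0.066] tilt 0.04 z 0.06713132768412877
side -375 93 x [463. 555.] spine z [34.  36.8]
side -262 132 x [453. 547.] spine z [34.9 37.8]
side -318 97 x [459. 551.] spine z [33.8 36.4]
side beaker (array([526.2, 151.8]), array([69.2, 68.6]), 52.9) 83.0
side glue (array([707.2, -26.7]), array([35.4, 28.2]), 10.9) 119.0
side tape (array([ 699.4, -151.1]), array([83.2, 82.4]), 20.6) 23.0
side sand (array([360.1, -55.1]), array([95.1, 40.2]), 87.1) 29.0
side offcut (array([359.5, 143.9]), array([ 30.5, 130.8]), 5.6) 13.0
top -375 183 x [463. 558.] spine z [35.7 39.6]
top -262 193 x [455. 548.] spine z [36.3 40.2]
top -318 192 x [462. 559.] spine z [36.5 40.6]
top beaker (array([526.4, 154.6]), array([69.5, 78.5]), 27.3) 85.0
top glue (array([705.7, -34. ]), array([37. , 31.2]), 74.4) 121.0
top tape (array([ 700.7, -153.4]), array([83.2, 82.5]), 38.9) 25.0
top offcut (array([360.7, 147.1]), array([ 30.6, 117.3]), 5.8) 15.0
```

View pics/sideF.png

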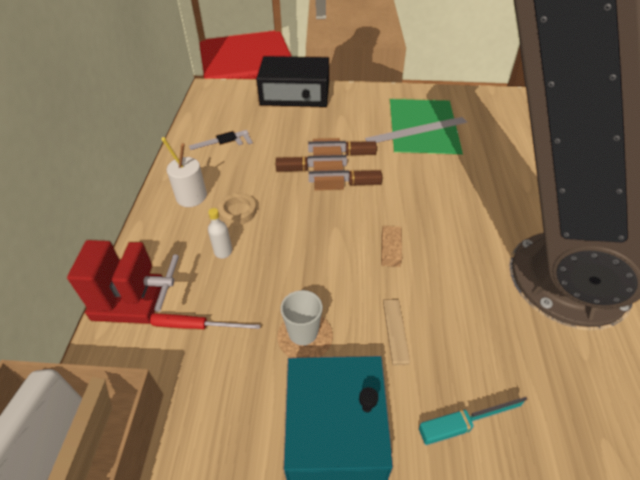

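The side view shows all three saws seated in the block around (325,163), the beaker upright on its mat at (302,318), the lid shut at (335,415), and the other objects where they were. I'm handing in.

```bash
python3 -c "
from plant import r
print(r.close_job())"
```

```text
the job is handed in; nothing more can be done
None
```

I handed in the job with everything in place in the final camera check: five hubs poured into the case, the lid shut, the empty beaker upright on its mat, all three saws seated in their own slots, and the other objects not visibly moved.

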